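# Pin the lamp-arm knuckles from the covered pin tray

## Robot

A 6-joint arm with a two-finger parallel gripper is mounted at the origin on the work surface. World frame = base frame: x ahead of the robot, y to its left, z up, the work surface at z = 0. Lengths are in m, angles in rad, forces in N, time in s.
With the tool pointing down it reaches from about 0.35 to 0.975 m from the base axis. Payload 4.9 kg.
Tool frame: the origin (TCP) lies between the finger pads; the fingertips stand 17 mm ahead of it and the grasp point (between the pads) lies 2 mm behind it; x points along the fingers, y is the direction in which the jaws open and shut, and the axes are right-handed (so a half turn about x gives the same grasp; the last joint's range is limited). The gripper opens to 85 mm and grips with 20 to 120 N. Pads are 22 mm wide; open, the fingers measure 114 mm over their backs; the gripper's body (76 mm by 85 mm) begins 54 mm behind the grasp point. The pads swing forward as they close: fully open they stand 13 mm farther back than shut.
Start: joints at [1.012, 0.053, 1.613, -0, 1.476, -0.119], TCP at [0.266, 0.566, 0.248] pointing down, gripper open.
Joint ranges: [-3.01, 3.01], [-1.01, 2.22], [0.06, 2.58], [-1.02, 4.17], [0.09, 2.62], [-3.14, 3.14]. Speed limits (rad/s): [2.57, 2.57, 3.14, 3.14, 3.14, 3.14].

## Interface

Orientations are given as a rotation vector (axis times angle).
In Python, from workcell import robot gives the robot as it stands.
- The arm moves only by the tool move_arm, never from a script. Its argument "rows" is a list of rows, each an object with "gripper": the opening, from 0 (shut) to 1 (fully open); "translation": the shift along the tool's x, y, z in mm, a list of three; "yaw": the turn about the tool's x in units of 5 degrees (1.0 is 5 degrees). A call has 1 to 8 rows; each row shifts and turns the commanded pose from where the row before left it, along the tool's axes as they then stand; what a row does not reach is not made up. A row lasts 1/12 s, in which the tool goes at most 41.7 mm and 7.16 degrees, less where a joint would pass 70% of its speed; a pose out of reach is approached as far as the arm can. A call with a gripper value outside its range is refused whole. The fingers move at their own pace and stop on an object; "newtons" is the grip in N (left out, the last holds). Time passes only in rows, so rows that do not move let the fingers close. It gives the time, the measured TCP pose, the force and the opening at its end, in the units of the state.
- robot.state(): the state, without advancing time (a new reading comes with each control period).
- robot.get_image(name): name is "side" or "top"; returns a dict with "color" (480x640x3 uint8, blue, green, red), "depth" (480x640 float32, m along the optical axis (not along the pixel's ray), 0 where there is no reading), "K" (3x3 intrinsics, pixels), "world_from_camera" (4x4, takes a point from camera to world coordinates). Camera axes: x right, y up, looking along -z (the intrinsics and any distortion apply to the point x, -y, -z); pixel columns grow to the right and rows downward; lengths in m; the calibration is good to about 2 mm. A picture is of the moment at which its call begins.
- robot.sign_off(): hands the job in, once; it reports no verdict.
The state is a dict: "time": time; "qpos": joint angles; "dq": joint speeds; "joint_efforts": joint torques, N m; "position": TCP position; "tool_rot": TCP orientation; "ft_force": force on the tool from outside, world axes, zero at the start; "ft_torque": the same for the moment, N m; "gripper_width": finger opening in m.
Only numpy, scipy, OpenCV 4.12 (cv2) and the standard library are available. Lean on these libraries where they do the work, as an engineer would, in place of code of your own. Each camera call takes 0.05 s, during which the arm holds its last target.

## Task

Lift the clear dust cover off the blue pin tray by its knob and stand it on the flat rubber pad. Then fit one headed pin fully home through fork and lug of every lamp-arm knuckle on the bench, and leave spare pins upright in the tray's rack. Last, put the cover back down flat on the tray over the rack; keep the cover upright and the knuckles standing, and leave the bottle, jar and screwdriver where they are.

Things in the scene. Friction and masses are not known exactly. Their poses are not given: they have to be found in the camera images.
- tray: blue tray, fixed: plate 180 x 180 x 10 mm, carrying a square rack block 100 x 100 mm whose top is 38 mm above the tray's underside, with four upright holes 16 mm wide and 28 mm deep at x, y = +-30 mm along the block's sides. Origin: centre of the underside; x and y along the block's sides
- tray_seat (a point): centre of the top of the tray's plate (10 mm above its underside, inside the rack block), where the cover's origin is when the cover is on the tray
- pad: square dark rubber pad with a grey top, 190 x 190 x 4 mm, fixed on the bench. Origin: centre of its underside
- cover: clear round dust cover, open below: 160 mm across outside, 4 mm wall, 112 mm tall, with a knob on top; 0.3 kg. At the start it stands on the tray's plate, around the rack block (whose corners leave it about 4 mm of play) and over the pins. To clear the standing pins its rim must rise more than 95 mm. Origin: centre of its lower rim; z up
- cover_knob (a point): grip point on the cover's knob, 138 mm above the cover's rim, 26 mm above the cover's top; the knob is a white cylinder 26 mm across from 9 to 37 mm above the cover's top
- pin0: headed steel pin (four alike, 80 g), upright in the rack at the start: shank 14 mm across, 55 mm long, tapered foot; head 36 mm tall: flange 30 mm across, 4 mm thick, and above it a round dark grip 22 mm across, 32 mm tall. Origin: centre of the flange's underside (shank to -z, head to +z); in the rack it is 65 mm above the tray's underside
- pin1: headed steel pin (four alike, 80 g), upright in the rack at the start: shank 14 mm across, 55 mm long, tapered foot; head 36 mm tall: flange 30 mm across, 4 mm thick, and above it a round dark grip 22 mm across, 32 mm tall. Origin: centre of the flange's underside (shank to -z, head to +z); in the rack it is 65 mm above the tray's underside
- pin2: headed steel pin (four alike, 80 g), upright in the rack at the start: shank 14 mm across, 55 mm long, tapered foot; head 36 mm tall: flange 30 mm across, 4 mm thick, and above it a round dark grip 22 mm across, 32 mm tall. Origin: centre of the flange's underside (shank to -z, head to +z); in the rack it is 65 mm above the tray's underside
- pin3: headed steel pin (four alike, 80 g), upright in the rack at the start: shank 14 mm across, 55 mm long, tapered foot; head 36 mm tall: flange 30 mm across, 4 mm thick, and above it a round dark grip 22 mm across, 32 mm tall. Origin: centre of the flange's underside (shank to -z, head to +z); in the rack it is 65 mm above the tray's underside
- joint_a: lamp-arm knuckle (2 to 4, alike; others absent), loose, about 0.85 kg: grey foot 106 x 68 x 12 mm; white fork of two level tines 60 x 50 x 12 mm, tops at 42 and 72 mm, its back at -x; between them a 16 mm aluminium lug whose arm stub ends 60 mm out at +x. An upright 16 mm bore runs through all three, open to the foot (5 mm spare under a seated pin). Origin: foot's underside on the bore axis, z up
- mouth_a (a point): centre of the bore's mouth on the top face of joint_a's upper tine, 72 mm above its underside; a fully seated pin has its origin here
- joint_b: lamp-arm knuckle (2 to 4, alike; others absent), loose, about 0.85 kg: grey foot 106 x 68 x 12 mm; white fork of two level tines 60 x 50 x 12 mm, tops at 42 and 72 mm, its back at -x; between them a 16 mm aluminium lug whose arm stub ends 60 mm out at +x. An upright 16 mm bore runs through all three, open to the foot (5 mm spare under a seated pin). Origin: foot's underside on the bore axis, z up
- mouth_b (a point): centre of the bore's mouth on the top face of joint_b's upper tine, 72 mm above its underside; a fully seated pin has its origin here
- joint_c: lamp-arm knuckle (2 to 4, alike; others absent), loose, about 0.85 kg: grey foot 106 x 68 x 12 mm; white fork of two level tines 60 x 50 x 12 mm, tops at 42 and 72 mm, its back at -x; between them a 16 mm aluminium lug whose arm stub ends 60 mm out at +x. An upright 16 mm bore runs through all three, open to the foot (5 mm spare under a seated pin). Origin: foot's underside on the bore axis, z up
- mouth_c (a point): centre of the bore's mouth on the top face of joint_c's upper tine, 72 mm above its underside; a fully seated pin has its origin here
- joint_d: lamp-arm knuckle (2 to 4, alike; others absent), loose, about 0.85 kg: grey foot 106 x 68 x 12 mm; white fork of two level tines 60 x 50 x 12 mm, tops at 42 and 72 mm, its back at -x; between them a 16 mm aluminium lug whose arm stub ends 60 mm out at +x. An upright 16 mm bore runs through all three, open to the foot (5 mm spare under a seated pin). Origin: foot's underside on the bore axis, z up
- mouth_d (a point): centre of the bore's mouth on the top face of joint_d's upper tine, 72 mm above its underside; a fully seated pin has its origin here
- oil: amber oil bottle, 44 mm across and 90 mm tall, bystander. Origin: centre of its underside
- jar: glass jar with a metal lid, 68 mm across and 80 mm tall, bystander. Origin: centre of its underside
- driver: black-handled screwdriver lying on the bench, bystander. Origin: its underside, between handle and blade
Mind the look-alikes: they are no part of the job. What is shaped like the joint_a but turquoise is not meant.

How it is judged:
On the way, in this order (a step that is already met when the one before it is completed fails the run):
1. the cover stands upright on the rubber pad, released (horizontal distance between cover and pad below 0.035 m and z of cover in the frame of pad below 0.008 m and angle between cover's own z axis and vertical below 0.06 rad and contact force between the fingers and cover below 0.1 N), for 0.2 s.
2. every knuckle has a pin fully home (((distance between pin0 and mouth_a below 0.004 m and angle between the z axis of pin0 and the z axis of joint_a, either way round below 0.06 rad) or (distance between pin1 and mouth_a below 0.004 m and angle between the z axis of pin1 and the z axis of joint_a, either way round below 0.06 rad) or (distance between pin2 and mouth_a below 0.004 m and angle between the z axis of pin2 and the z axis of joint_a, either way round below 0.06 rad) or (distance between pin3 and mouth_a below 0.004 m and angle between the z axis of pin3 and the z axis of joint_a, either way round below 0.06 rad)) and ((distance between pin0 and mouth_b below 0.004 m and angle between the z axis of pin0 and the z axis of joint_b, either way round below 0.06 rad) or (distance between pin1 and mouth_b below 0.004 m and angle between the z axis of pin1 and the z axis of joint_b, either way round below 0.06 rad) or (distance between pin2 and mouth_b below 0.004 m and angle between the z axis of pin2 and the z axis of joint_b, either way round below 0.06 rad) or (distance between pin3 and mouth_b below 0.004 m and angle between the z axis of pin3 and the z axis of joint_b, either way round below 0.06 rad)) and ((distance between pin0 and mouth_c below 0.004 m and angle between the z axis of pin0 and the z axis of joint_c, either way round below 0.06 rad) or (distance between pin1 and mouth_c below 0.004 m and angle between the z axis of pin1 and the z axis of joint_c, either way round below 0.06 rad) or (distance between pin2 and mouth_c below 0.004 m and angle between the z axis of pin2 and the z axis of joint_c, either way round below 0.06 rad) or (distance between pin3 and mouth_c below 0.004 m and angle between the z axis of pin3 and the z axis of joint_c, either way round below 0.06 rad)) and ((distance between pin0 and mouth_d below 0.004 m and angle between the z axis of pin0 and the z axis of joint_d, either way round below 0.06 rad) or (distance between pin1 and mouth_d below 0.004 m and angle between the z axis of pin1 and the z axis of joint_d, either way round below 0.06 rad) or (distance between pin2 and mouth_d below 0.004 m and angle between the z axis of pin2 and the z axis of joint_d, either way round below 0.06 rad) or (distance between pin3 and mouth_d below 0.004 m and angle between the z axis of pin3 and the z axis of joint_d, either way round below 0.06 rad))), for 0.2 s.
At the end, for the whole second after the job is handed in: Every knuckle present stands level (0.06 rad) with a pin's origin within 4 mm of its bore's mouth and 0.06 rad of the bore's axis; other pins stand in the tray's rack (within 0.12 rad, sunk to 5 mm); the cover's origin is within 9 mm of tray_seat, level within 0.05 rad, at rest (all of step 2 and angle between each of joint_a, joint_b, joint_c, joint_d's own z axis and vertical below 0.06 rad and ((horizontal distance between pin0 and tray below 0.055 m and z of pin0 in the frame of tray below 0.07 m and angle between pin0's own z axis and vertical below 0.12 rad) or (distance between pin0 and mouth_a below 0.004 m and angle between the z axis of pin0 and the z axis of joint_a, either way round below 0.06 rad) or (distance between pin0 and mouth_b below 0.004 m and angle between the z axis of pin0 and the z axis of joint_b, either way round below 0.06 rad) or (distance between pin0 and mouth_c below 0.004 m and angle between the z axis of pin0 and the z axis of joint_c, either way round below 0.06 rad) or (distance between pin0 and mouth_d below 0.004 m and angle between the z axis of pin0 and the z axis of joint_d, either way round below 0.06 rad)) and ((horizontal distance between pin1 and tray below 0.055 m and z of pin1 in the frame of tray below 0.07 m and angle between pin1's own z axis and vertical below 0.12 rad) or (distance between pin1 and mouth_a below 0.004 m and angle between the z axis of pin1 and the z axis of joint_a, either way round below 0.06 rad) or (distance between pin1 and mouth_b below 0.004 m and angle between the z axis of pin1 and the z axis of joint_b, either way round below 0.06 rad) or (distance between pin1 and mouth_c below 0.004 m and angle between the z axis of pin1 and the z axis of joint_c, either way round below 0.06 rad) or (distance between pin1 and mouth_d below 0.004 m and angle between the z axis of pin1 and the z axis of joint_d, either way round below 0.06 rad)) and ((horizontal distance between pin2 and tray below 0.055 m and z of pin2 in the frame of tray below 0.07 m and angle between pin2's own z axis and vertical below 0.12 rad) or (distance between pin2 and mouth_a below 0.004 m and angle between the z axis of pin2 and the z axis of joint_a, either way round below 0.06 rad) or (distance between pin2 and mouth_b below 0.004 m and angle between the z axis of pin2 and the z axis of joint_b, either way round below 0.06 rad) or (distance between pin2 and mouth_c below 0.004 m and angle between the z axis of pin2 and the z axis of joint_c, either way round below 0.06 rad) or (distance between pin2 and mouth_d below 0.004 m and angle between the z axis of pin2 and the z axis of joint_d, either way round below 0.06 rad)) and ((horizontal distance between pin3 and tray below 0.055 m and z of pin3 in the frame of tray below 0.07 m and angle between pin3's own z axis and vertical below 0.12 rad) or (distance between pin3 and mouth_a below 0.004 m and angle between the z axis of pin3 and the z axis of joint_a, either way round below 0.06 rad) or (distance between pin3 and mouth_b below 0.004 m and angle between the z axis of pin3 and the z axis of joint_b, either way round below 0.06 rad) or (distance between pin3 and mouth_c below 0.004 m and angle between the z axis of pin3 and the z axis of joint_c, either way round below 0.06 rad) or (distance between pin3 and mouth_d below 0.004 m and angle between the z axis of pin3 and the z axis of joint_d, either way round below 0.06 rad)) and distance between cover and tray_seat below 0.009 m and angle between cover's own z axis and vertical below 0.05 rad and linear speed of cover below 0.02 m/s); the robot touches nothing.
It fails at once if the cover is tipped over (more than 0.7 rad) (angle between cover's own z axis and vertical above 0.7 rad).
It fails at once if a bystander (bottle, jar, screwdriver) is moved by more than 30 mm (distance of any of oil, jar, driver from where it was at the start of the episode above 0.03 m).
Of joint_a, joint_b, joint_c, joint_d only 2 to 4 are there at a start; the rules pass over those that are not, and their reading is None.
At some moment in a run one of joint_a, joint_b, joint_c, joint_d may be knocked a few centimetres aside while the robot is not near it.
It also fails if it takes over 210 s, if anything falls off the work surface, if the arm or the gripper's body presses on something with over 40 N, if the wrist force passes 120 N, or if a joint passes its speed limit or range.

## Working session

There is one attempt and no reset: what is moved stays moved. The work goes in short steps, Python scripts to look and compute and a tool call to move; the robot and the scene stay as the last step left them, time stands still between calls to the robot, and variables do not carry over. Pictures are saved under pics/ and viewed, and the job is handed in when it is done.

Besides the shell and the picture viewer there is one more tool, called after "Emit:" as name(argument=value, ...), one argument or row to a line, values as JSON. move_arm: Moves the arm, as the interface text tells. Its arguments: {"type":"object","properties":{"rows":{"type":"array"},"newtons":{"type":"number"}},"required":["rows"]}

```bash
ls; mkdir -p pics
python3 - <<'E'
from workcell import robot
import cv2
s=robot.state();print(s)
for n in("top","side"):
    im=robot.get_image(n);cv2.imwrite(f"pics/{n}0.png",im["color"]);print(n,im["K"],im["world_from_camera"])
E
```

```text
pics
{'time': 0.0, 'qpos': array([ 1.01199694e+00,  5.33933094e-02,  1.61428886e+00,  8.13795208e-06,
        1.47598047e+00, -1.19024504e-01]), 'dq': array([-0.00043958,  0.00061887, -0.00093206, -0.00077708, -0.00152559,
       -0.00060617]), 'joint_efforts': array([ 7.10676904e-04, -3.93671143e+01, -3.70179892e+01, -1.11467423e-04,
        7.09979635e-03, -4.05093635e-05]), 'position': array([0.26578645, 0.56502855, 0.24704344]), 'tool_rot': array([ 0.34338603,  1.54383861, -0.34646898]), 'ft_force': array([ 0.61902387, -0.14810137, -0.2651491 ]), 'ft_torque': array([-0.0276961 , -0.0084546 , -0.00149373]), 'gripper_width': 0.08520463617383259}
top [[469.85153323   0.         320.16018521]
 [  0.         469.85153323 238.82920581]
 [  0.           0.           1.        ]] [[-5.27918187e-03  9.96967922e-01 -7.76343563e-02  4.35174477e-01]
 [-9.99742364e-01 -3.54808563e-03  2.24191233e-02 -2.06739596e-05]
 [ 2.20756934e-02  7.77327095e-02  9.96729798e-01  1.29871276e+00]
 [ 0.00000000e+00  0.00000000e+00  0.00000000e+00  1.00000000e+00]]
side [[547.34590774   0.         315.18248105]
 [  0.         547.34590774 242.73078182]
 [  0.           0.           1.        ]] [[-0.82009861 -0.34868025  0.45371835  1.17380405]
 [ 0.57222046 -0.50168641  0.64874841  0.93728857]
 [ 0.00141857  0.79166459  0.6109543   0.99737999]
 [ 0.          0.          0.          1.        ]]
```

View pics/top0.png

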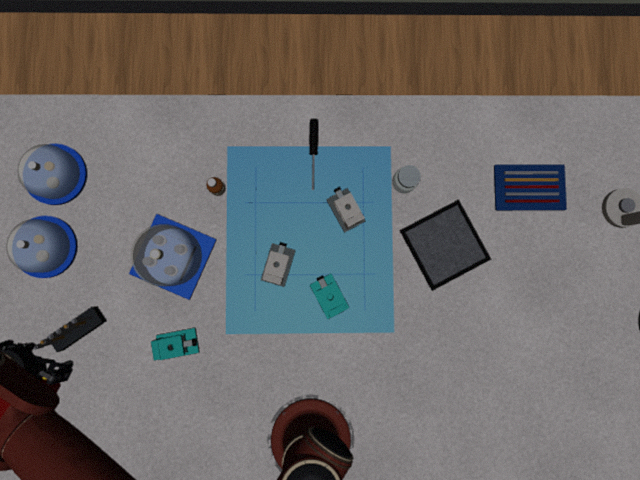

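View pics/side0.png

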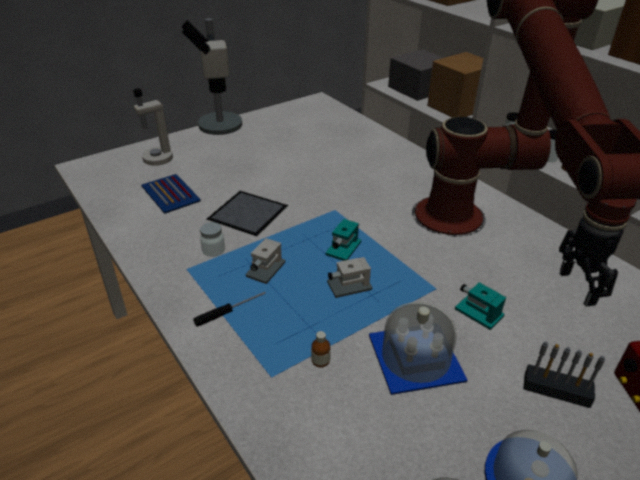

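```bash
cat > h.py <<'E'
from workcell import robot
import cv2, numpy as np
from scipy.spatial.transform import Rotation as R
def cap(n):
    im=robot.get_image(n); return im
def proj(im,p):
    T=np.linalg.inv(im["world_from_camera"]);c=T[:3,:3]@np.asarray(p,float)+T[:3,3]
    q=im["K"]@np.array([c[0],-c[1],-c[2]]);return q[:2]/q[2]
def onplane(im,u,v,z):
    d=np.linalg.inv(im["K"])@np.array([u,v,1.]);d=np.array([d[0],-d[1],-d[2]])
    T=im["world_from_camera"];d=T[:3,:3]@d;o=T[:3,3];return o+d*(z-o[2])/d[2]
def at(im,u,v):
    w=im["depth"][int(round(v))-1:int(round(v))+2,int(round(u))-1:int(round(u))+2];w=w[w>0]
    if not len(w): return None
    k=np.median(w);d=np.linalg.inv(im["K"])@np.array([u,v,1.])*k
    T=im["world_from_camera"];return T[:3,:3]@np.array([d[0],-d[1],-d[2]])+T[:3,3]
def crop(im,u,v,r,name,s=8,gain=1.6):
    u0,v0=max(0,int(u-r)),max(0,int(v-r*.75))
    c=im["color"][v0:v0+int(1.5*r),u0:u0+2*r]
    c=cv2.resize(c,None,fx=s,fy=s,interpolation=cv2.INTER_CUBIC)
    c=np.clip(c*gain,0,255).astype('uint8')
    for i in range(0,c.shape[1],10*s):cv2.putText(c,str(u0+i//s),(i,10),0,.35,(0,0,255),1);cv2.line(c,(i,0),(i,c.shape[0]),(0,90,255) ,1) if 0 else None
    for j in range(0,c.shape[0],10*s):cv2.putText(c,str(v0+j//s),(0,j+4),0,.35,(0,0,255),1)
    cv2.imwrite(name,c)
def ortho(im,x,y,z,half,name,px=None,gain=1.6):
    """resample at plane z: image up = +x, left=+y ; 1px = mm/scale"""
    n=600;s=n/(2*half)
    jj,ii=np.meshgrid(np.arange(n),np.arange(n))
    X=x+half-(ii+.5)/s;Y=y+half-(jj+.5)/s
    P=np.stack([X,Y,np.full_like(X,z)],-1).reshape(-1,3)
    T=np.linalg.inv(im["world_from_camera"]);c=P@T[:3,:3].T+T[:3,3]
    q=(c*[1,-1,-1])@im["K"].T;m=(q[:,:2]/q[:,2:]).reshape(n,n,2).astype('float32')
    o=cv2.remap(im["color"],m[...,0],m[...,1],cv2.INTER_CUBIC)
    o=np.clip(o*gain,0,255).astype('uint8')
    k=0.01
    for g in np.arange(np.ceil((x-half)/k)*k,x+half,k):
        r=int((x+half-g)*s);cv2.line(o,(0,r),(6,r),(0,255,255),1)
        if round(g/k)%2==0:cv2.putText(o,f"{g:.2f}",(8,r+4),0,.35,(0,255,255),1)
    for g in np.arange(np.ceil((y-half)/k)*k,y+half,k):
        r=int((y+half-g)*s);cv2.line(o,(r,0),(r,6),(0,255,255),1)
        if round(g/k)%2==0:cv2.putText(o,f"{g:.2f}",(r-10,18),0,.35,(0,255,255),1)
    cv2.imwrite(name,o);return o
E
python3 - <<'E'
from h import *
im=cap("top")
for n,p in dict(A=(346,209),B=(278,264),knob=(155,254),pad=(445,245),tray=(173,257),turq=(330,297)).items():
    print(n,at(im,*p))
crop(im,346,209,36,"pics/c1.png",10);crop(im,278,264,36,"pics/c2.png",10);crop(im,172,257,50,"pics/c3.png",8)
si=cap("side");crop(si,425,345,60,"pics/c4.png",6);crop(si,310,265,70,"pics/c5.png",5)
d=(im["depth"]);print(at(im,460,300),at(im,300,160))
E
```

```text
A [ 0.6093385  -0.09615147  0.07199198]
B [0.46686373 0.08655678 0.01199038]
knob [0.48880343 0.37314172 0.15695976]
pad [ 0.51751302 -0.37560879  0.0051909 ]
tray [0.48284168 0.34034588 0.12065472]
turq [ 0.37642506 -0.05494276  0.01144075]
[ 0.36546808 -0.41450074  0.00109731] [0.75806211 0.02616857 0.00172486]
```

View pics/c1.png

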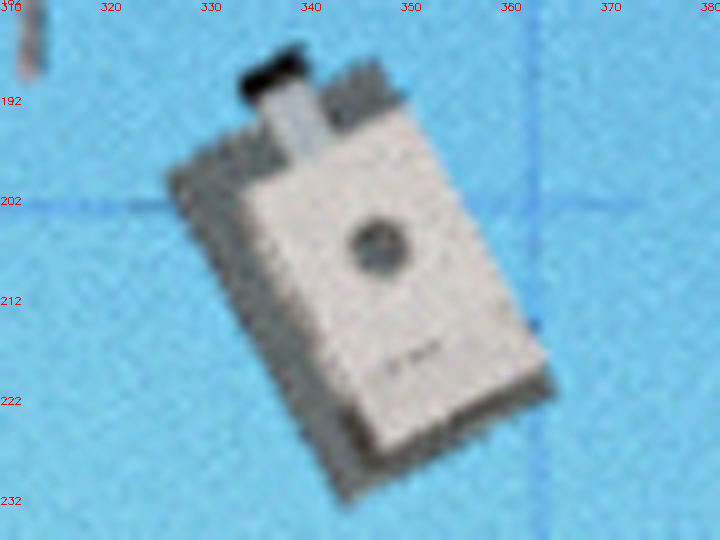

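View pics/c2.png

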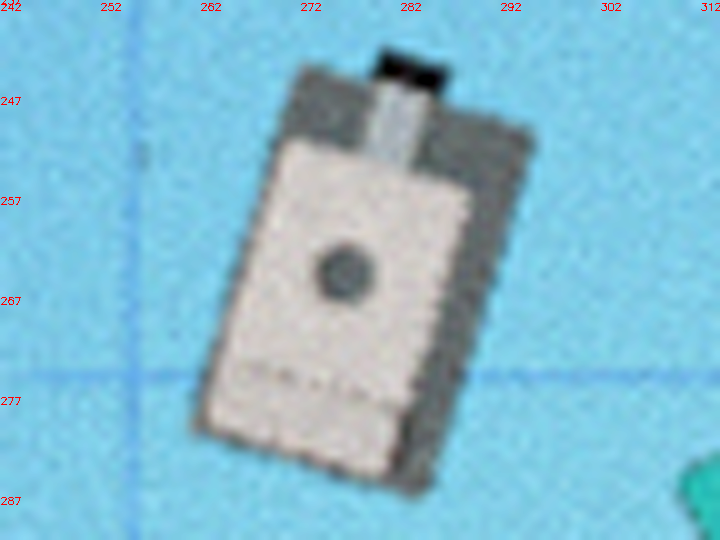

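View pics/c3.png

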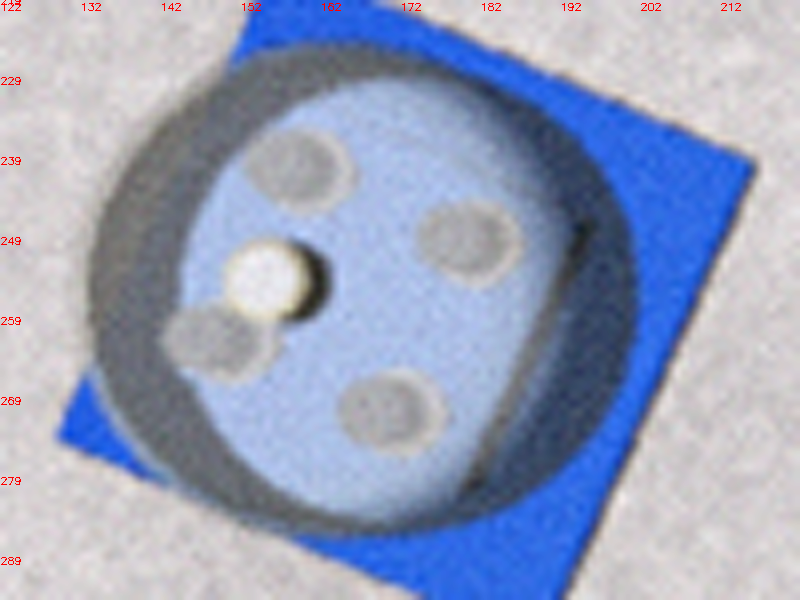

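View pics/c4.png

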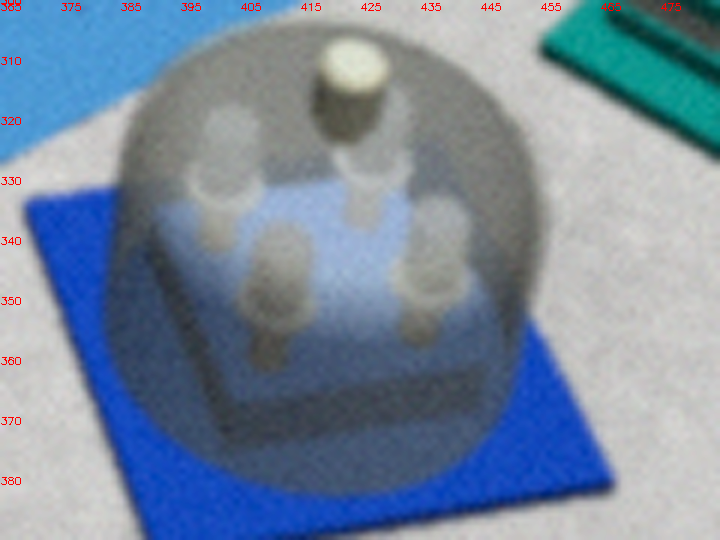

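View pics/c5.png

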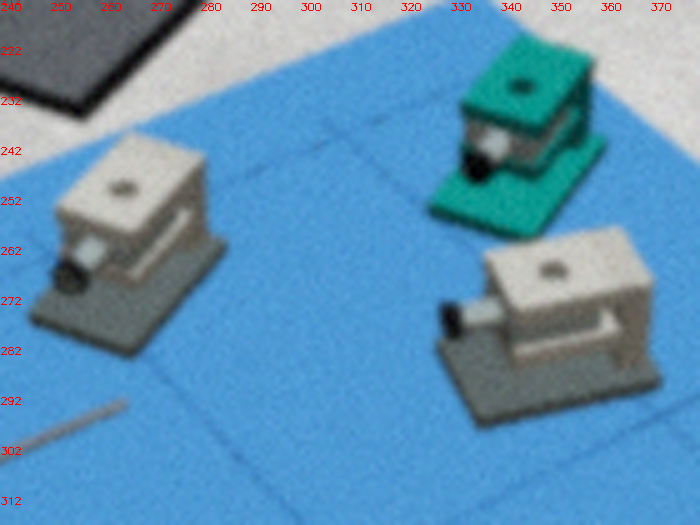

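```bash
cat >> h.py <<'E'
def go(x,y,z,yawdeg=None,s=None):
    """needed shift in tool axes (mm), yaw so that tool y axis gets heading yawdeg (mod 180)"""
    s=s or robot.state();M=R.from_rotvec(s["tool_rot"]).as_matrix()
    d=(np.array([x,y,z])-s["position"])*1e3
    h=np.degrees(np.arctan2(M[1,1],M[0,1]))
    print("t %.2f pos %s hdg_y %.1f width %.4f F %s"%(s["time"],s["position"].round(4),h,s["gripper_width"],np.round(s["ft_force"],1)))
    print("shift tool xyz mm",(M.T@d).round(1),"tilt", (M[:,0]).round(4))
    if yawdeg is not None:
        e=(yawdeg-h+90)%180-90
        print("yaw units", round(-e/5,2),"(do the shift first, then yaw)", "q6",s["qpos"][5].round(2))
E
python3 - <<'E'
from h import *
im=cap("top");si=cap("side")
print("knob",onplane(im,155.4,254.4,.159),onplane(si,424,310.8,.159))
print("A",onplane(im,347,206.6,.072),onplane(si,*(240+123/5,212+188/5),.072))
print("B",onplane(im,275.3,264.2,.072),onplane(si,*(240+553/5,212+270/5),.072))
print("pad",onplane(im,445,245,.004))
go(*onplane(im,155.4,254.4,.159)[:2],.26,0)
ortho(im,.49,.35,.01,.15,"pics/o1.png");ortho(im,.52,-.376,.004,.15,"pics/o2.png")
E
```

```text
knob [0.48773943 0.37149756 0.159     ] [0.49588991 0.37855261 0.159     ]
A [ 0.61571082 -0.09885259  0.072     ] [ 0.61717355 -0.09882429  0.072     ]
B [0.46489909 0.08953386 0.072     ] [0.46746035 0.0896199  0.072     ]
pad [ 0.51758883 -0.37595458  0.004     ]
t 0.30 pos [0.266  0.5654 0.2479] hdg_y 64.8 width 0.0852 F [0.4 0.5 0.7]
shift tool xyz mm [-12.1 -81.  283.2] tilt [-4.e-04 -6.e-04 -1.e+00]
yaw units 12.96 (do the shift first, then yaw) q6 -0.12
```

View pics/o1.png

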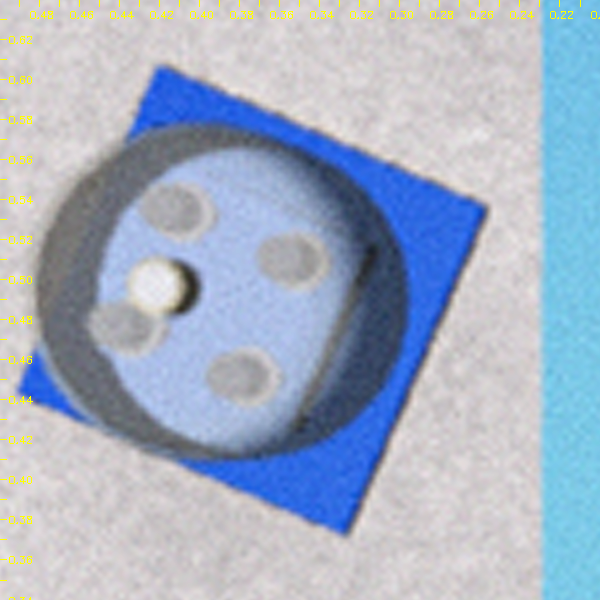

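View pics/o2.png

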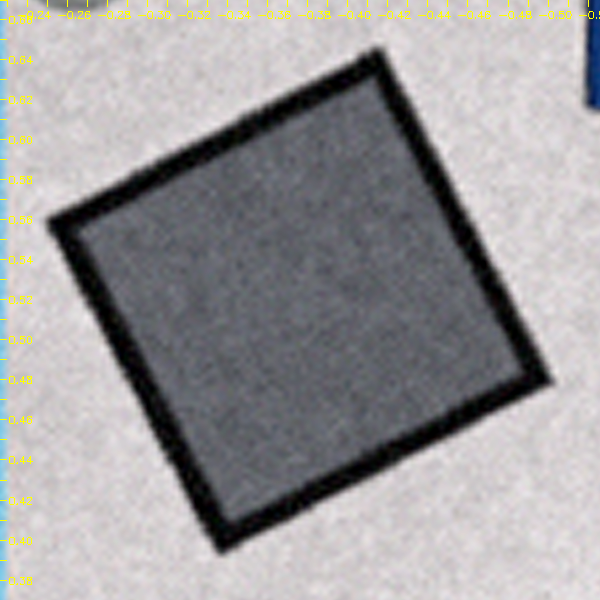

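Run:
```python
from h import *
im=cap("top");si=cap("side")
for I,(u,v,r) in ((im,(155,254,8)),(si,(423,312,9))):
    P=[]
    for a in range(u-r,u+r+1):
        for b in range(v-r,v+r+1):
            k=I["depth"][b,a]
            if k<=0: continue
            d=np.linalg.inv(I["K"])@np.array([a,b,1.])*k;T=I["world_from_camera"]
            p=T[:3,:3]@np.array([d[0],-d[1],-d[2]])+T[:3,3]
            if p[2]>.15:P.append(p)
    P=np.array(P);print(len(P),P.mean(0),P.min(0),P.max(0),np.median(P[:,2]))
for z in(.09,.12,.147,.159):
    print(z,proj(si,(.4885,.372,z)),proj(im,(.4885,.372,z)))
```

```text
95 [0.49052356 0.37255747 0.15769846] [0.47897536 0.36028451 0.15077244] [0.50337942 0.38666202 0.16354725] 0.15810955402736937
93 [0.49499965 0.37676542 0.15610175] [0.48030838 0.36363185 0.15010063] [0.50655588 0.38791682 0.16045179] 0.1563432302201132
0.09 [420.58820629 329.71338286] [164.05060177 255.31042928]
0.12 [422.19917211 320.31639818] [160.32893024 254.79544936]
0.147 [423.69121515 311.61310645] [156.81304503 254.30894477]
0.159 [424.36762453 307.66751772] [155.19675955 254.08529403]
```

```bash
python3 -c "
from h import *
go(.491,.3735,.22)"
```

```text
t 0.40 pos [0.266  0.5654 0.2481] hdg_y 64.8 width 0.0856 F [ 0.   0.5 -0.5]
shift tool xyz mm [ 28.1 -77.9 285.3] tilt [-2.e-04 -3.e-04 -1.e+00]
```

Emit:
move_arm(
  rows=[
    {"gripper": 1,"translation": [0,-10,30],"yaw": 0},
    {"gripper": 1,"translation": [0,-10,35],"yaw": 0},
    {"gripper": 1,"translation": [0,-10,40],"yaw": 0},
    {"gripper": 1,"translation": [0,-10,40],"yaw": 0},
    {"gripper": 1,"translation": [0,-10,40],"yaw": 0},
    {"gripper": 1,"translation": [0,-10,40],"yaw": 0},
    {"gripper": 1,"translation": [0,-10,35],"yaw": 0},
    {"gripper": 1,"translation": [5,-8,25],"yaw": 0},
  ],
  newtons=50,
)

```text
time: 1.07
position: [0.4935, 0.3716, 0.2446]
tool_rot: [0.347, 1.54, -0.345]
ft_force: [0.4, 0.4, 0.4]
gripper_width: 0.0853
```

```bash
python3 -c "
from h import *
im=cap('top')
cv2.imwrite('pics/t1.png',np.clip(im['color']*1.5,0,255).astype('uint8'))
go(.491,.3735,.146)"
```

```text
t 1.12 pos [0.4954 0.3687 0.2427] hdg_y 64.5 width 0.0854 F [ 1.4 -3.  -0.1]
shift tool xyz mm [96.7  2.6 -6.4] tilt [ 0.0024 -0.0028 -1.    ]
```

View pics/t1.png

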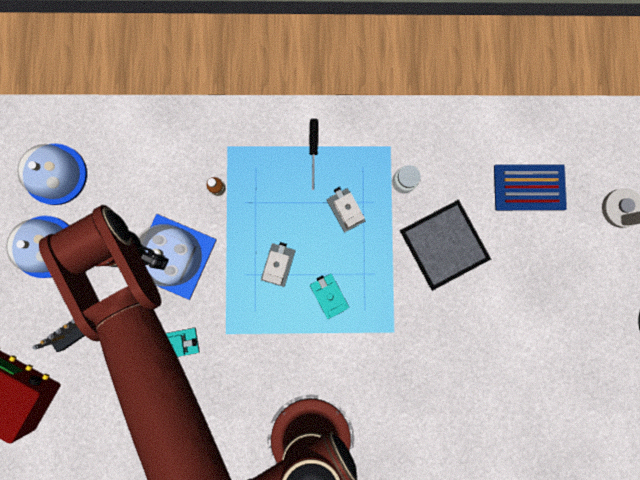

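Emit:
move_arm(
  rows=[
    {"gripper": 1,"translation": [0,1,-3],"yaw": 0},
    {"gripper": 1,"translation": [25,1,-1],"yaw": 0},
    {"gripper": 1,"translation": [25,0,0],"yaw": 0},
    {"gripper": 1,"translation": [0,0,0],"yaw": 0},
    {"gripper": 1,"translation": [0,0,0],"yaw": 0},
  ],
)

```text
time: 1.53
position: [0.4862, 0.3773, 0.1916]
tool_rot: [0.342, 1.546, -0.346]
ft_force: [0.2, 0.9, 0.6]
gripper_width: 0.0853
```

```bash
python3 -c "
from h import *
go(.491,.3735,.146)
si=cap('side');crop(si,425,330,60,'pics/s1.png',6)"
```

```text
t 1.53 pos [0.4862 0.3773 0.1916] hdg_y 64.9 width 0.0853 F [0.2 0.9 0.6]
shift tool xyz mm [45.6 -1.3  6.1] tilt [-0.0036 -0.0018 -1.    ]
```

View pics/s1.png

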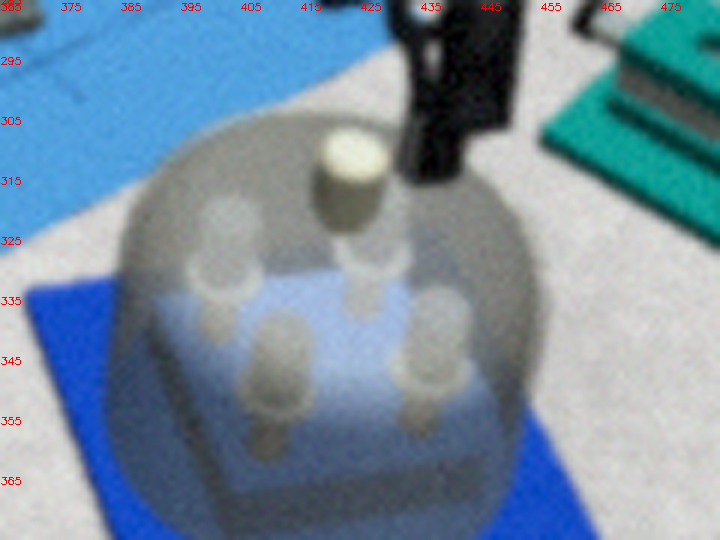

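```bash
python3 -c "
from h import *
si=cap('side');s=robot.state();M=R.from_rotvec(s['tool_rot']).as_matrix()
p=s['position'];print(p)
for w in(-.045,0,.045):
  for x in (.004,.017): print(w,x,proj(si,p+M@[x,w,0]))
cv2.imwrite('pics/s2.png',np.clip(si['color'][150:450,250:650]*1.5,0,255).astype('uint8').repeat(2,0).repeat(2,1))"
```

```text
[0.48801642 0.37808808 0.19493272]
-0.045 0.004 [421.59667652 284.51055222]
-0.045 0.017 [420.88744355 288.90008053]
0 0.004 [428.38370132 298.45681707]
0 0.017 [427.60745965 302.88362294]
0.045 0.004 [435.59239658 313.26954819]
0.045 0.017 [434.74207968 317.7299061 ]
```

View pics/s2.png

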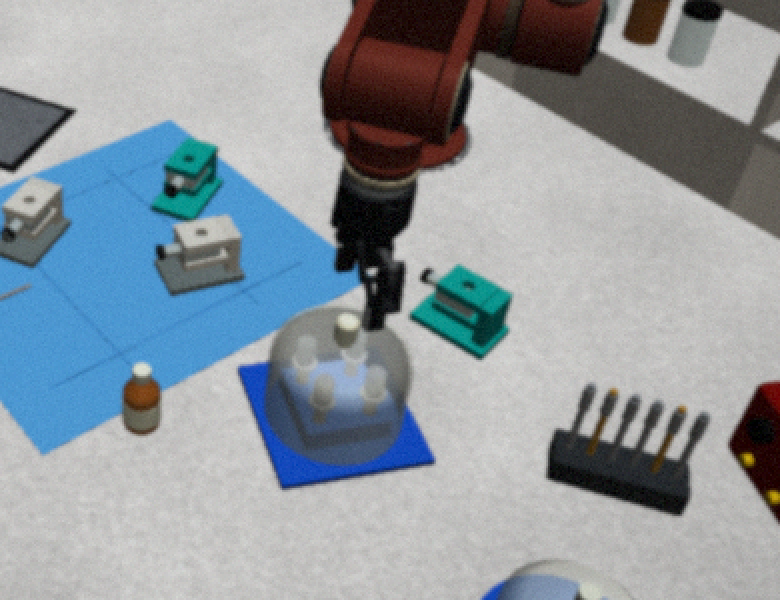

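Emit:
move_arm(
  rows=[
    {"gripper": 1,"translation": [15,0,4],"yaw": 0},
    {"gripper": 1,"translation": [15,0,0],"yaw": 0},
    {"gripper": 1,"translation": [15,0,0],"yaw": 0},
    {"gripper": 1,"translation": [0,0,0],"yaw": 0},
    {"gripper": 1,"translation": [0,0,0],"yaw": 0},
    {"gripper": 1,"translation": [0,0,0],"yaw": 0},
  ],
)

```text
time: 2.13
position: [0.4923, 0.3758, 0.1495]
tool_rot: [0.346, 1.542, -0.344]
ft_force: [-0.9, 0.8, 1.9]
gripper_width: 0.0855
```

```bash
python3 -c "
from h import *
go(.491,.3735,.146)
si=cap('side');crop(si,425,320,45,'pics/s3.png',8)"
```

```text
t 2.13 pos [0.4923 0.3758 0.1495] hdg_y 64.8 width 0.0855 F [-0.9  0.8  1.9]
shift tool xyz mm [ 3.5 -2.6 -0.2] tilt [ 1.6e-03  9.0e-04 -1.0e+00]
```

View pics/s3.png

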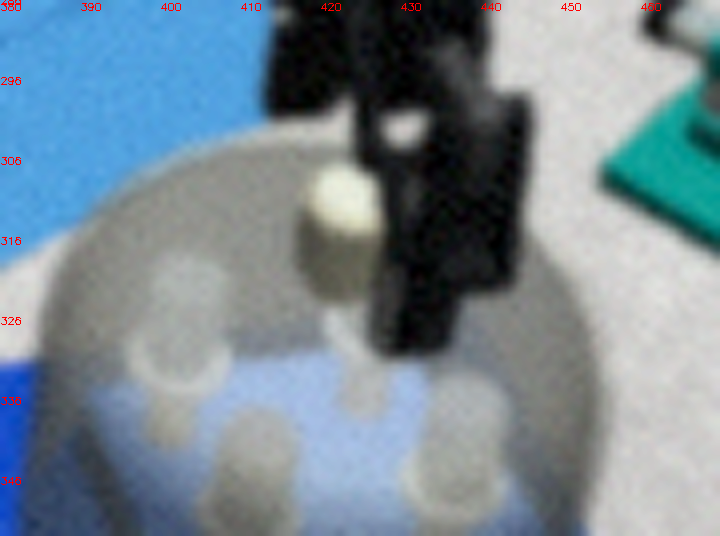

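Emit:
move_arm(
  rows=[
    {"gripper": 1,"translation": [3,-2,0],"yaw": 0},
    {"gripper": 0,"translation": [0,0,0],"yaw": 0},
    {"gripper": 0,"translation": [0,0,0],"yaw": 0},
    {"gripper": 0,"translation": [0,0,0],"yaw": 0},
    {"gripper": 0,"translation": [0,0,0],"yaw": 0},
    {"gripper": 0,"translation": [0,0,0],"yaw": 0},
    {"gripper": 0,"translation": [0,0,0],"yaw": 0},
    {"gripper": 0,"translation": [0,0,0],"yaw": 0},
  ],
  newtons=50,
)

```text
time: 2.85
position: [0.4909, 0.3738, 0.1455]
tool_rot: [0.345, 1.543, -0.344]
ft_force: [0.4, 1.2, -0.4]
gripper_width: 0.0244
```

```bash
python3 -c "
from h import *
go(.491,.3735,.146)
si=cap('side');crop(si,425,320,45,'pics/s4.png',8)"
```

```text
t 2.85 pos [0.4909 0.3738 0.1455] hdg_y 64.8 width 0.0244 F [ 0.4  1.2 -0.4]
shift tool xyz mm [-0.5 -0.2  0.2] tilt [ 5.e-04  5.e-04 -1.e+00]
```

View pics/s4.png

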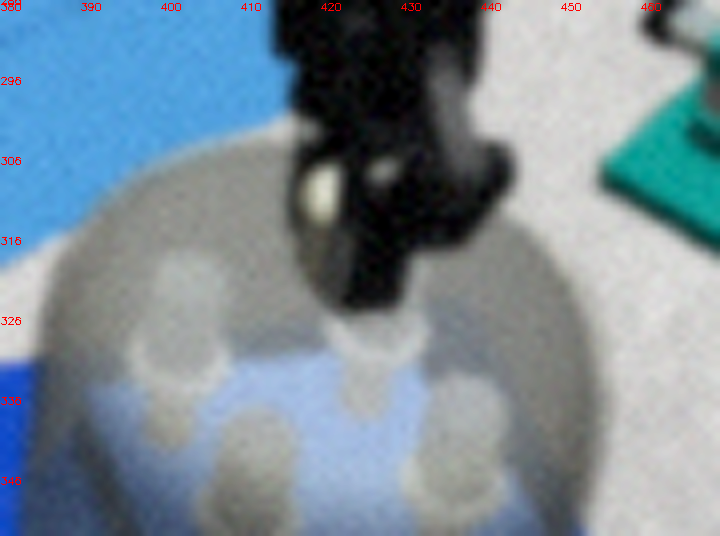

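Emit:
move_arm(
  rows=[
    {"gripper": 0,"translation": [-5,0,0],"yaw": 0},
    {"gripper": 0,"translation": [-10,0,0],"yaw": 0},
    {"gripper": 0,"translation": [-15,0,0],"yaw": 0},
    {"gripper": 0,"translation": [-15,0,0],"yaw": 0},
    {"gripper": 0,"translation": [0,0,0],"yaw": 0},
    {"gripper": 0,"translation": [0,0,0],"yaw": 0},
  ],
  newtons=50,
)

```text
time: 3.4
position: [0.4913, 0.3738, 0.1915]
tool_rot: [0.346, 1.541, -0.344]
ft_force: [-0.4, 0.4, -3.5]
gripper_width: 0.0247
```

```bash
python3 -c "
from h import *
go(.491,.3735,.275)
si=cap('side');crop(si,425,320,60,'pics/s5.png',6)"
```

```text
t 3.40 pos [0.4913 0.3738 0.1915] hdg_y 64.8 width 0.0247 F [-0.4  0.4 -3.5]
shift tool xyz mm [-83.5  -0.3   0. ] tilt [ 0.002  0.001 -1.   ]
```

View pics/s5.png

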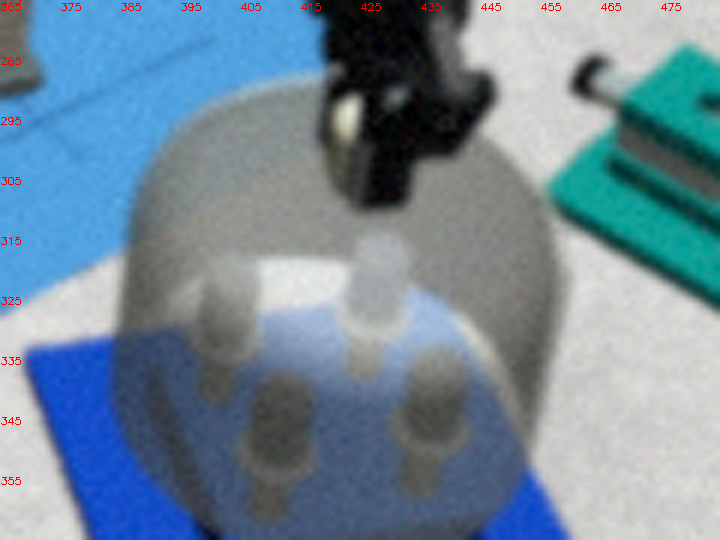

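Emit:
move_arm(
  rows=[
    {"gripper": 0,"translation": [-10,0,0],"yaw": 0},
    {"gripper": 0,"translation": [-20,0,0],"yaw": 0},
    {"gripper": 0,"translation": [-25,0,0],"yaw": 0},
    {"gripper": 0,"translation": [-20,0,0],"yaw": 0},
    {"gripper": 0,"translation": [-10,0,0],"yaw": 0},
    {"gripper": 0,"translation": [0,-8,4],"yaw": 0},
    {"gripper": 0,"translation": [0,-16,8],"yaw": 0},
    {"gripper": 0,"translation": [0,-24,12],"yaw": 0},
  ],
)

```text
time: 4.12
position: [0.4911, 0.3197, 0.2732]
tool_rot: [0.342, 1.546, -0.344]
ft_force: [-0.7, -0.4, -3.7]
gripper_width: 0.0246
```

Emit:
move_arm(
  rows=[
    {"gripper": 0,"translation": [0,-28,14],"yaw": 0},
    {"gripper": 0,"translation": [0,-28,14],"yaw": 0},
    {"gripper": 0,"translation": [0,-28,14],"yaw": 0},
    {"gripper": 0,"translation": [0,-28,14],"yaw": 0},
    {"gripper": 0,"translation": [0,-28,14],"yaw": 0},
    {"gripper": 0,"translation": [0,-28,14],"yaw": 0},
    {"gripper": 0,"translation": [0,-28,14],"yaw": 0},
    {"gripper": 0,"translation": [0,-28,14],"yaw": 0},
  ],
)

```text
time: 4.78
position: [0.4966, 0.0676, 0.2729]
tool_rot: [0.344, 1.547, -0.346]
ft_force: [0.8, -0.5, -3.6]
gripper_width: 0.0249
```

Emit:
move_arm(
  rows=[
    {"gripper": 0,"translation": [0,-28,14],"yaw": 0},
    {"gripper": 0,"translation": [0,-28,14],"yaw": 0},
    {"gripper": 0,"translation": [0,-28,14],"yaw": 0},
    {"gripper": 0,"translation": [0,-28,14],"yaw": 0},
    {"gripper": 0,"translation": [0,-28,14],"yaw": 0},
    {"gripper": 0,"translation": [0,-28,14],"yaw": 0},
    {"gripper": 0,"translation": [0,-28,14],"yaw": 0},
    {"gripper": 0,"translation": [0,-28,14],"yaw": 0},
  ],
)

```text
time: 5.45
position: [0.5024, -0.1823, 0.2729]
tool_rot: [0.346, 1.547, -0.345]
ft_force: [0.9, -0.2, -2.9]
gripper_width: 0.0246
```

```bash
python3 -c "
from h import *
go(.5176,-.376,.14)"
```

```text
t 5.45 pos [ 0.5024 -0.1823  0.2729] hdg_y 64.8 width 0.0246 F [ 0.9 -0.2 -2.9]
shift tool xyz mm [ 132.6 -168.8   96.8] tilt [-0.0034  0.0015 -1.    ]
```

Emit:
move_arm(
  rows=[
    {"gripper": 0,"translation": [0,-28,15],"yaw": 0},
    {"gripper": 0,"translation": [0,-28,16],"yaw": 0},
    {"gripper": 0,"translation": [0,-28,16],"yaw": 0},
    {"gripper": 0,"translation": [0,-28,16],"yaw": 0},
    {"gripper": 0,"translation": [0,-25,15],"yaw": 0},
    {"gripper": 0,"translation": [0,-20,12],"yaw": 0},
    {"gripper": 0,"translation": [0,-12,7],"yaw": 0},
    {"gripper": 0,"translation": [10,0,0],"yaw": 0},
  ],
)

```text
time: 6.12
position: [0.5193, -0.3779, 0.2654]
tool_rot: [0.346, 1.542, -0.348]
ft_force: [-0.2, 0.7, -1.8]
gripper_width: 0.0248
```

Emit:
move_arm(
  rows=[
    {"gripper": 0,"translation": [20,0,0],"yaw": 0},
    {"gripper": 0,"translation": [25,0,0],"yaw": 0},
    {"gripper": 0,"translation": [25,0,0],"yaw": 0},
    {"gripper": 0,"translation": [25,0,0],"yaw": 0},
    {"gripper": 0,"translation": [10,0,0],"yaw": 0},
    {"gripper": 0,"translation": [5,0,0],"yaw": 0},
    {"gripper": 0,"translation": [0,0,0],"yaw": 0},
  ],
)

```text
time: 6.7
position: [0.5191, -0.3736, 0.1535]
tool_rot: [0.346, 1.546, -0.343]
ft_force: [0.2, 0.4, -2.3]
gripper_width: 0.0248
```

```bash
python3 -c "
from h import *
go(.5176,-.376,.14)
si=cap('side');crop(si,240,210,70,'pics/s6.png',5)"
```

```text
t 6.70 pos [ 0.5191 -0.3736  0.1535] hdg_y 64.8 width 0.0248 F [ 0.2  0.4 -2.3]
shift tool xyz mm [13.5 -2.8 -0.3] tilt [-0.0024  0.0024 -1.    ]
```

View pics/s6.png

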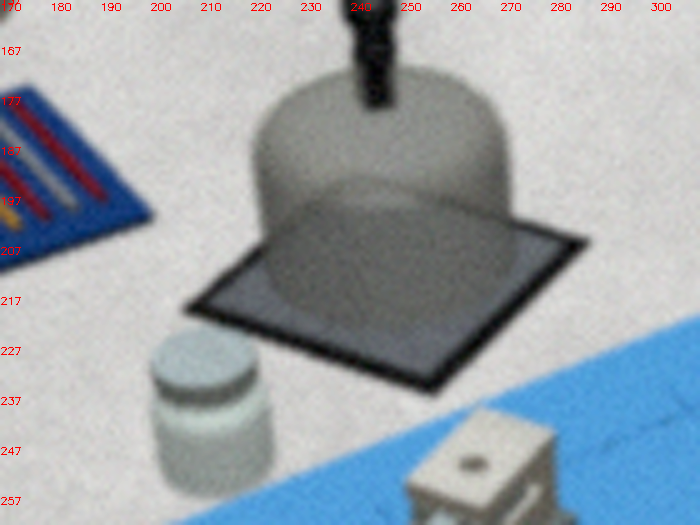

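Emit:
move_arm(
  rows=[
    {"gripper": 0,"translation": [5,-1,0],"yaw": 0},
    {"gripper": 0,"translation": [4,-1,0],"yaw": 0},
    {"gripper": 0,"translation": [2,0,0],"yaw": 0},
    {"gripper": 0,"translation": [1,0,0],"yaw": 0},
    {"gripper": 0,"translation": [1,0,0],"yaw": 0},
    {"gripper": 0,"translation": [0,0,0],"yaw": 0},
  ],
)

```text
time: 7.25
position: [0.5189, -0.3769, 0.1423]
tool_rot: [0.345, 1.543, -0.345]
ft_force: [0.7, 0.7, -2.7]
gripper_width: 0.0245
```

Emit:
move_arm(
  rows=[
    {"gripper": 0,"translation": [1,0,0],"yaw": 0},
    {"gripper": 0,"translation": [1,0,0],"yaw": 0},
    {"gripper": 0,"translation": [0.5,0,0],"yaw": 0},
    {"gripper": 0,"translation": [0,0,0],"yaw": 0},
    {"gripper": 0,"translation": [0,0,0],"yaw": 0},
  ],
)

```text
time: 7.67
position: [0.519, -0.3768, 0.1398]
tool_rot: [0.345, 1.543, -0.345]
ft_force: [0.7, -0.2, -2.8]
gripper_width: 0.0241
```

Emit:
move_arm(
  rows=[
    {"gripper": 0,"translation": [0.5,0,0],"yaw": 0},
    {"gripper": 0,"translation": [0,0,0],"yaw": 0},
    {"gripper": 0,"translation": [0.5,0,0],"yaw": 0},
    {"gripper": 0,"translation": [0,0,0],"yaw": 0},
    {"gripper": 0,"translation": [0,0,0],"yaw": 0},
  ],
)

```text
time: 8.08
position: [0.5192, -0.3769, 0.1396]
tool_rot: [0.345, 1.543, -0.345]
ft_force: [-1.3, 1.8, 1.9]
gripper_width: 0.0247
```

Contact (force flipped sign). Release.

Emit:
move_arm(
  rows=[
    {"gripper": 0.5,"translation": [0,0,0],"yaw": 0},
    {"gripper": 1,"translation": [0,0,0],"yaw": 0},
    {"gripper": 1,"translation": [0,0,0],"yaw": 0},
    {"gripper": 1,"translation": [0,0,0],"yaw": 0},
    {"gripper": 1,"translation": [0,0,0],"yaw": 0},
    {"gripper": 1,"translation": [0,0,0],"yaw": 0},
    {"gripper": 1,"translation": [-10,0,0],"yaw": 0},
    {"gripper": 1,"translation": [-20,0,0],"yaw": 0},
  ],
)

```text
time: 8.75
position: [0.5175, -0.3755, 0.1662]
tool_rot: [0.348, 1.549, -0.343]
ft_force: [-0.1, 0.3, -0.4]
gripper_width: 0.0853
```

Emit:
move_arm(
  rows=[
    {"gripper": 1,"translation": [-30,0,0],"yaw": 0},
    {"gripper": 1,"translation": [-40,0,0],"yaw": 0},
    {"gripper": 1,"translation": [0,20,-10],"yaw": 0},
    {"gripper": 1,"translation": [0,36,-17],"yaw": 0},
    {"gripper": 1,"translation": [0,36,-17],"yaw": 0},
    {"gripper": 1,"translation": [0,36,-17],"yaw": 0},
    {"gripper": 1,"translation": [0,20,-10],"yaw": 0},
    {"gripper": 1,"translation": [0,0,0],"yaw": 0},
  ],
)

```text
time: 9.42
position: [0.5178, -0.2088, 0.2398]
tool_rot: [0.342, 1.543, -0.341]
ft_force: [-0.3, 0.6, -0.0]
gripper_width: 0.0855
```

```bash
python3 -c "
from h import *
im=cap('top');si=cap('side')
go(.49,.37,.2)
cv2.imwrite('pics/t2.png',np.clip(im['color']*1.5,0,255).astype('uint8'))
cv2.imwrite('pics/s7.png',np.clip(si['color']*1.5,0,255).astype('uint8'))
o=ortho(im,.4905,.373,.074,.08,'pics/o3.png')
"
```

```text
t 9.52 pos [ 0.518  -0.2123  0.2398] hdg_y 64.9 width 0.0854 F [ 0.4 -0.2  0.3]
shift tool xyz mm [  39.   515.4 -272.4] tilt [ 0.0012 -0.0013 -1.    ]
```

View pics/t2.png

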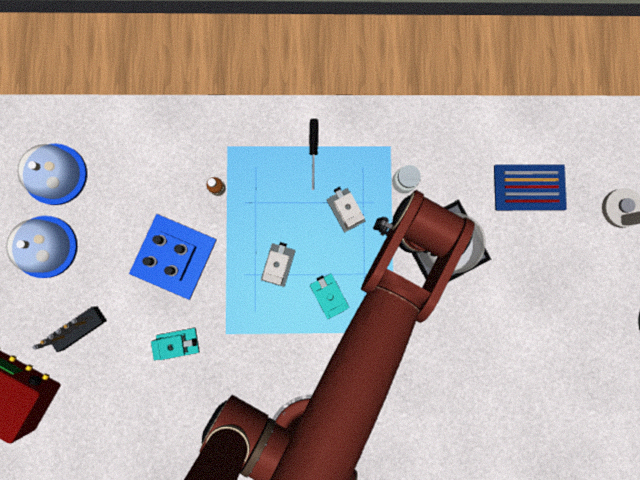

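View pics/s7.png

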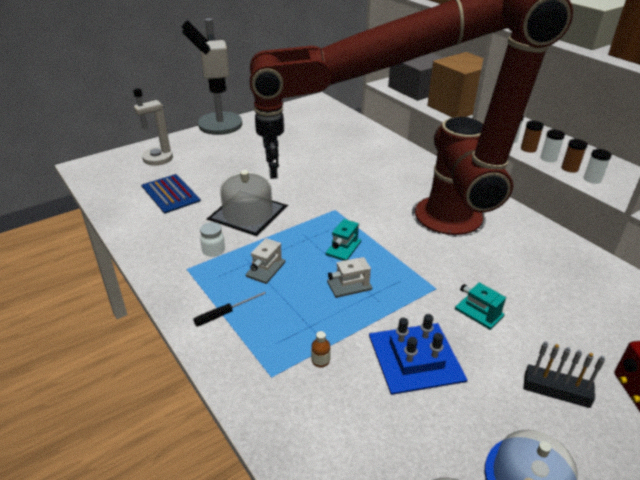

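View pics/o3.png

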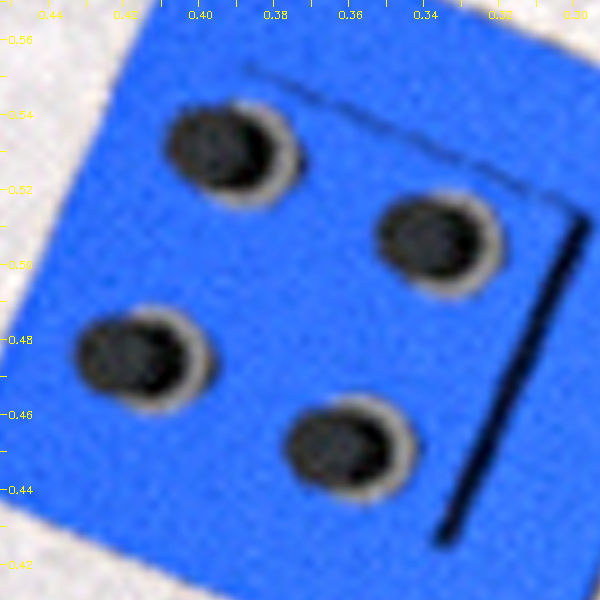

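Emit:
move_arm(
  rows=[
    {"gripper": 1,"translation": [0,20,-10],"yaw": 1.1},
    {"gripper": 1,"translation": [0,30,-10],"yaw": 1.1},
    {"gripper": 1,"translation": [0,30,-15],"yaw": 1.1},
    {"gripper": 1,"translation": [0,30,-15],"yaw": 1.1},
    {"gripper": 1,"translation": [0,30,-15],"yaw": 1.1},
    {"gripper": 1,"translation": [0,30,-20],"yaw": 1.1},
    {"gripper": 1,"translation": [0,30,-20],"yaw": 1.1},
    {"gripper": 1,"translation": [0,30,-20],"yaw": 1.0},
  ],
)

```text
time: 10.18
position: [0.5958, 0.0358, 0.2393]
tool_rot: [0.936, 1.359, -0.936]
ft_force: [0.9, -0.4, 0.3]
gripper_width: 0.0855
```

```bash
python3 -c "
from h import *
go(.530,.3887,.2,21.3)
"
```

```text
t 10.18 pos [0.5958 0.0358 0.2393] hdg_y 20.9 width 0.0855 F [ 0.9 -0.4  0.3]
shift tool xyz mm [  39.1   64.7 -353.1] tilt [ 7.e-04 -5.e-04 -1.e+00]
yaw units -0.07 (do the shift first, then yaw) q6 -0.43
```

Emit:
move_arm(
  rows=[
    {"gripper": 1,"translation": [0,7,-38],"yaw": 0},
    {"gripper": 1,"translation": [0,7,-38],"yaw": 0},
    {"gripper": 1,"translation": [0,7,-38],"yaw": 0},
    {"gripper": 1,"translation": [0,7,-38],"yaw": 0},
    {"gripper": 1,"translation": [0,7,-38],"yaw": 0},
    {"gripper": 1,"translation": [0,7,-38],"yaw": 0},
    {"gripper": 1,"translation": [0,7,-38],"yaw": 0},
    {"gripper": 1,"translation": [0,7,-38],"yaw": 0},
  ],
)

```text
time: 10.85
position: [0.5375, 0.3398, 0.2392]
tool_rot: [0.933, 1.361, -0.932]
ft_force: [1.5, -0.2, 0.1]
gripper_width: 0.0855
```

Emit:
move_arm(
  rows=[
    {"gripper": 1,"translation": [0,5,-25],"yaw": 0},
    {"gripper": 1,"translation": [0,3,-15],"yaw": 0},
    {"gripper": 1,"translation": [15,1,-8],"yaw": 0},
    {"gripper": 1,"translation": [25,0,0],"yaw": 0},
    {"gripper": 1,"translation": [25,0,0],"yaw": 0},
    {"gripper": 1,"translation": [15,0,0],"yaw": 0},
    {"gripper": 1,"translation": [0,0,0],"yaw": 0},
    {"gripper": 1,"translation": [0,0,0],"yaw": 0},
  ],
)

```text
time: 11.52
position: [0.5275, 0.3856, 0.1572]
tool_rot: [0.93, 1.363, -0.935]
ft_force: [0.2, -0.3, 0.7]
gripper_width: 0.0853
```

```bash
python3 -c "
from h import *
go(.530,.3887,.09,21.3)
si=cap('side');crop(si,425,330,50,'pics/s8.png',7)
"
```

```text
t 11.52 pos [0.5275 0.3856 0.1572] hdg_y 21.2 width 0.0853 F [ 0.2 -0.3  0.7]
shift tool xyz mm [67.2  3.7 -2. ] tilt [-0.0025 -0.0017 -1.    ]
yaw units -0.02 (do the shift first, then yaw) q6 0.15
```

View pics/s8.png

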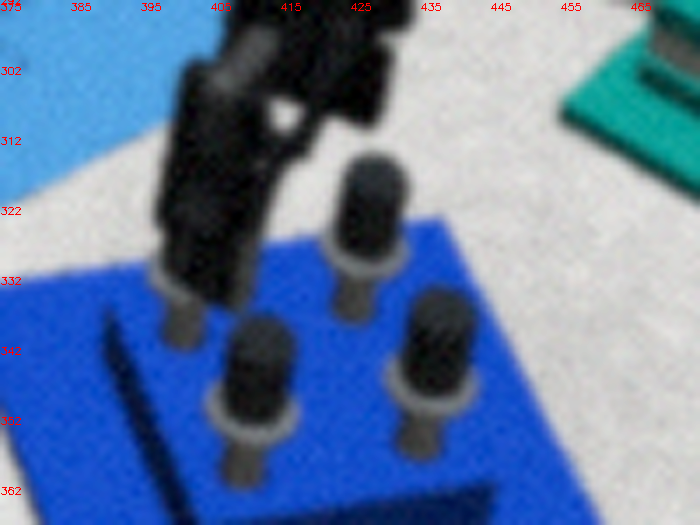

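Emit:
move_arm(
  rows=[
    {"gripper": 1,"translation": [15,3,-2],"yaw": 0},
    {"gripper": 1,"translation": [20,0,0],"yaw": 0},
    {"gripper": 1,"translation": [10,0,0],"yaw": 0},
    {"gripper": 1,"translation": [5,0,0],"yaw": 0},
    {"gripper": 1,"translation": [0,0,0],"yaw": 0},
    {"gripper": 1,"translation": [0,0,0],"yaw": 0},
    {"gripper": 1,"translation": [0,0,0],"yaw": 0},
  ],
)

```text
time: 12.15
position: [0.5303, 0.3905, 0.1101]
tool_rot: [0.933, 1.362, -0.929]
ft_force: [-0.9, 0.7, -0.1]
gripper_width: 0.0855
```

```bash
python3 -c "
from h import *
go(.530,.3887,.09,21.3)
si=cap('side');crop(si,420,330,50,'pics/s9.png',7)
s=robot.state();M=R.from_rotvec(s['tool_rot']).as_matrix()
p=s['position']
for w in(-.05,0,.05): print(w,proj(si,p+M@[.017-.01,w,0]))
"
```

```text
t 12.15 pos [0.5303 0.3905 0.1101] hdg_y 21.3 width 0.0855 F [-0.9  0.7 -0.1]
shift tool xyz mm [20.1 -0.9  1.6] tilt [ 0.0018  0.001  -1.    ]
yaw units 0.0 (do the shift first, then yaw) q6 0.15
-0.05 [422.93985482 324.84589558]
0 [413.16127263 338.70905854]
0.05 [402.82646842 353.36078126]
```

View pics/s9.png

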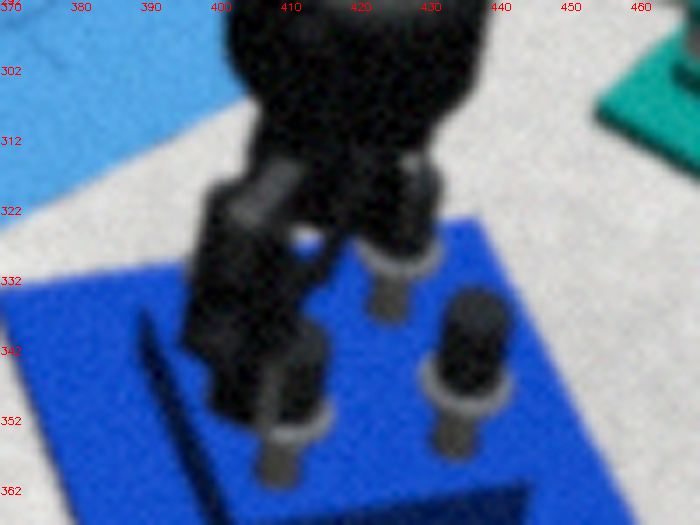

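Emit:
move_arm(
  rows=[
    {"gripper": 1,"translation": [10,-1,1],"yaw": 0},
    {"gripper": 1,"translation": [8,0,0],"yaw": 0},
    {"gripper": 1,"translation": [1,0,0],"yaw": 0},
    {"gripper": 1,"translation": [0,0,0],"yaw": 0},
    {"gripper": 1,"translation": [0,0,0],"yaw": 0},
    {"gripper": 1,"translation": [0,0,0],"yaw": 0},
    {"gripper": 1,"translation": [0,0,0],"yaw": 0},
  ],
)

```text
time: 12.78
position: [0.5293, 0.3889, 0.0902]
tool_rot: [0.932, 1.362, -0.931]
ft_force: [0.2, 0.7, 0.8]
gripper_width: 0.0854
```

```bash
python3 -c "
from h import *
go(.530,.3887,.09,21.3)
si=cap('side');crop(si,420,330,50,'pics/s10.png',7)
"
```

```text
t 12.78 pos [0.5293 0.3889 0.0902] hdg_y 21.3 width 0.0854 F [0.2 0.7 0.8]
shift tool xyz mm [0.2 0.6 0.5] tilt [ 6.e-04  4.e-04 -1.e+00]
yaw units 0.0 (do the shift first, then yaw) q6 0.15
```

View pics/s10.png

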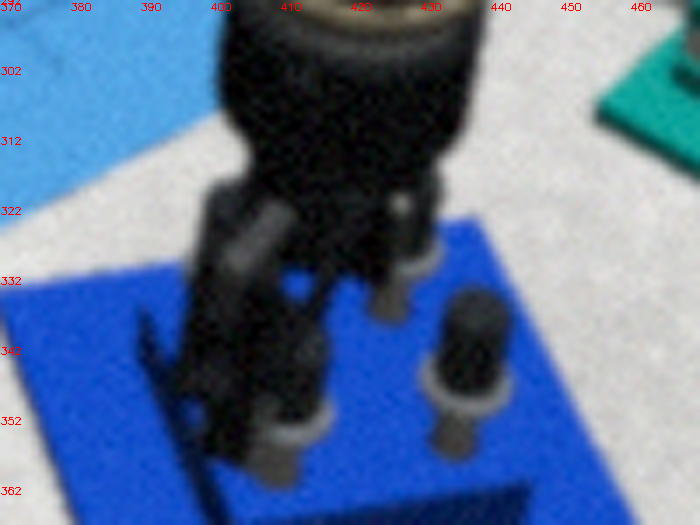

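Emit:
move_arm(
  rows=[
    {"gripper": 0,"translation": [0,0,0],"yaw": 0},
    {"gripper": 0,"translation": [0,0,0],"yaw": 0},
    {"gripper": 0,"translation": [0,0,0],"yaw": 0},
    {"gripper": 0,"translation": [0,0,0],"yaw": 0},
    {"gripper": 0,"translation": [0,0,0],"yaw": 0},
    {"gripper": 0,"translation": [0,0,0],"yaw": 0},
    {"gripper": 0,"translation": [0,0,0],"yaw": 0},
    {"gripper": 0,"translation": [0,0,0],"yaw": 0},
  ],
  newtons=60,
)

```text
time: 13.5
position: [0.5292, 0.3889, 0.0901]
tool_rot: [0.932, 1.362, -0.931]
ft_force: [1.4, 0.5, 1.0]
gripper_width: 0.0202
```

Emit:
move_arm(
  rows=[
    {"gripper": 0,"translation": [-10,0,0],"yaw": 0},
    {"gripper": 0,"translation": [-20,0,0],"yaw": 0},
    {"gripper": 0,"translation": [-30,0,0],"yaw": 0},
    {"gripper": 0,"translation": [-30,0,0],"yaw": 0},
    {"gripper": 0,"translation": [-20,0,0],"yaw": 0},
    {"gripper": 0,"translation": [0,0,0],"yaw": 0},
    {"gripper": 0,"translation": [0,0,0],"yaw": 0},
  ],
)

```text
time: 14.08
position: [0.5296, 0.3891, 0.202]
tool_rot: [0.933, 1.361, -0.929]
ft_force: [0.4, -0.3, -1.0]
gripper_width: 0.0202
```

```bash
python3 -c "
from h import *
go(.46575,.0893,.2,21.3)
si=cap('side');crop(si,415,300,50,'pics/s11.png',7)
s=robot.state();M=R.from_rotvec(s['tool_rot']).as_matrix()
p=s['position']
for x in(.025,.055,.08): print(x,proj(si,p+M@[x,0,0]))
"
```

```text
t 14.08 pos [0.5296 0.3891 0.202 ] hdg_y 21.3 width 0.0202 F [ 0.4 -0.3 -1. ]
shift tool xyz mm [   1.4 -168.4  256.1] tilt [ 0.0026  0.0015 -1.    ]
yaw units 0.0 (do the shift first, then yaw) q6 0.15
0.025 [416.89335941 314.55156984]
0.055 [415.28286276 324.53362736]
0.08 [413.97886961 332.61593823]
```

View pics/s11.png

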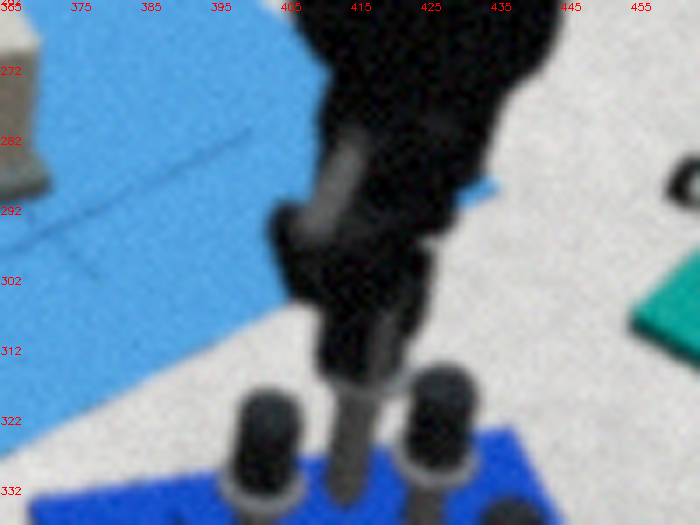

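```bash
cat >> h.py <<'E'
def bore(im,p,z=.072,name=None,half=.014):
    """sub-mm bore mouth centre: dark disc in ortho patch at plane z near p"""
    n=280;s=n/(2*half)
    jj,ii=np.meshgrid(np.arange(n),np.arange(n))
    X=p[0]+half-(ii+.5)/s;Y=p[1]+half-(jj+.5)/s
    P=np.stack([X,Y,np.full_like(X,z)],-1).reshape(-1,3)
    T=np.linalg.inv(im["world_from_camera"]);c=P@T[:3,:3].T+T[:3,3]
    q=(c*[1,-1,-1])@im["K"].T;m=(q[:,:2]/q[:,2:]).reshape(n,n,2).astype('float32')
    o=cv2.remap(im["color"],m[...,0],m[...,1],cv2.INTER_CUBIC)
    g=cv2.GaussianBlur(cv2.cvtColor(o,cv2.COLOR_BGR2GRAY),(0,0),6)
    t,b=cv2.threshold(g,0,255,cv2.THRESH_BINARY_INV+cv2.THRESH_OTSU)
    k,l,st,ce=cv2.connectedComponentsWithStats(b)
    best=min(range(1,k),key=lambda i:np.hypot(*(ce[i]-n/2)) if st[i,4]>2000 else 1e9)
    if name: cv2.circle(o,tuple(int(v) for v in ce[best]),3,(0,0,255),-1);cv2.imwrite(name,o)
    (cx,cy)=ce[best];return p[0]+half-(cy+.5)/s,p[1]+half-(cx+.5)/s,2*np.sqrt(st[best,4]/np.pi)/s
E
python3 -c "
from h import *
im=cap('top');si=cap('side')
for n,p in (('A',(.6165,-.0988)),('B',(.4660,.0894))):
    print(n,np.round(bore(im,p,name='pics/b%st.png'%n),4),np.round(bore(si,p,name='pics/b%ss.png'%n),4))
b=[cv2.imread('pics/b%s.png'%k) for k in('At','As','Bt','Bs')];cv2.imwrite('pics/bb.png',cv2.resize(np.hstack(b),(800,200)))
"
```

```text
A [ 0.6166 -0.1001  0.016 ] [ 0.6175 -0.1     0.0161]
B [0.4654 0.0881 0.0161] [0.4674 0.0881 0.0159]
```

View pics/bb.png

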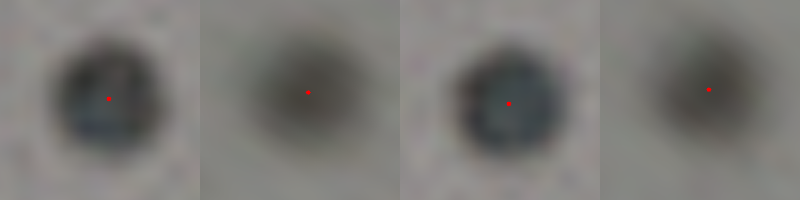

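Emit:
move_arm(
  rows=[
    {"gripper": 0,"translation": [0,-10,16],"yaw": 0},
    {"gripper": 0,"translation": [0,-20,32],"yaw": 0},
    {"gripper": 0,"translation": [0,-23,35],"yaw": 0},
    {"gripper": 0,"translation": [0,-23,35],"yaw": 0},
    {"gripper": 0,"translation": [0,-23,35],"yaw": 0},
    {"gripper": 0,"translation": [0,-23,35],"yaw": 0},
    {"gripper": 0,"translation": [0,-23,34],"yaw": 0},
    {"gripper": 0,"translation": [0,-14,22],"yaw": 0},
  ],
)

```text
time: 14.9
position: [0.4674, 0.1017, 0.1975]
tool_rot: [0.93, 1.365, -0.935]
ft_force: [0.6, -0.3, -0.8]
gripper_width: 0.0205
```

Emit:
move_arm(
  rows=[
    {"gripper": 0,"translation": [0,-9,13],"yaw": 0},
    {"gripper": 0,"translation": [0,0,0],"yaw": 0},
    {"gripper": 0,"translation": [10,0,0],"yaw": 0},
    {"gripper": 0,"translation": [10,0,0],"yaw": 0},
    {"gripper": 0,"translation": [5,0,0],"yaw": 0},
    {"gripper": 0,"translation": [0,0,0],"yaw": 0},
    {"gripper": 0,"translation": [0,0,0],"yaw": 0},
    {"gripper": 0,"translation": [0,0,0],"yaw": 0},
  ],
)

```text
time: 15.57
position: [0.4661, 0.0897, 0.1746]
tool_rot: [0.93, 1.363, -0.931]
ft_force: [-0.0, 0.4, -0.9]
gripper_width: 0.0201
```

```bash
python3 -c "
from h import *
si=cap('side');im=cap('top')
go(.4664,.0881,.165,21.3)
crop(si,355,250,50,'pics/s12.png',7)
s=robot.state();M=R.from_rotvec(s['tool_rot']).as_matrix()
p=s['position']
for x in(.025,.055,.08): print(x,proj(si,p+M@[x,0,0]))
print('bore',proj(si,(.4674,.0881,.072)), np.round(bore(si,(.466,.0894)),4))
"
```

```text
t 15.67 pos [0.4664 0.0895 0.1753] hdg_y 21.3 width 0.0202 F [-0.5 -0.4 -1.3]
shift tool xyz mm [10.3 -0.5  1.3] tilt [ 8.e-04 -0.e+00 -1.e+00]
yaw units 0.01 (do the shift first, then yaw) q6 -0.34
0.025 [352.15536519 242.1919233 ]
0.055 [351.64984784 251.44215893]
0.08 [351.23853175 258.96864783]
bore [350.26255344 265.68509056] [0.4675 0.088  0.0161]
```

View pics/s12.png

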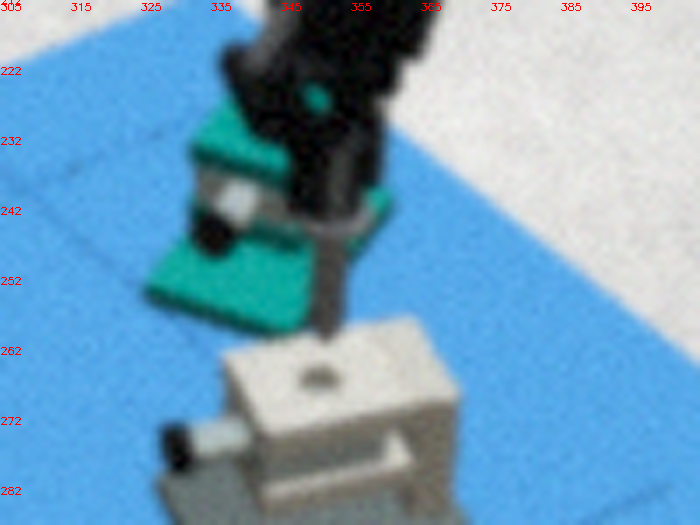

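```bash
cat >> h.py <<'E'
def shank(si,p,M,pr=True):
    """side image: horizontal centre of shank vs projected tool axis, rows along shank"""
    g=cv2.cvtColor(si["color"],cv2.COLOR_BGR2HSV).astype(float);out=[]
    for x in np.arange(.036,.072,.004):
        u,v=proj(si,p+M@[x,0,0]);r=int(round(v));us=np.arange(int(u)-9,int(u)+10)
        sat=si["color"][r,us].astype(float);out.append((x,u,v,sat))
    return out
E
python3 -c "
from h import *
si=cap('side')
s=robot.state();M=R.from_rotvec(s['tool_rot']).as_matrix();p=s['position']
for x,u,v,c in shank(si,p,M):
    u0=int(u)-9
    print(round(x,3),round(u,2),round(v,1),[ '%d'%k for k in c.max(1)-c.min(1)])
    r=int(round(v));w=si['depth'][r,int(round(u))-1:int(round(u))+2];print(np.round(w,4), np.round(at(si,u,v),4))
"
```

```text
0.036 351.95 245.6 ['49', '44', '36', '35', '36', '38', '31', '22', '5', '3', '2', '2', '18', '37', '43', '55', '74', '90', '94']
[1.3899 1.3902 1.3889] [0.4696 0.0932 0.1432]
0.04 351.88 246.8 ['79', '67', '57', '48', '46', '50', '56', '37', '10', '2', '2', '4', '19', '49', '56', '70', '86', '94', '93']
[1.3854 1.3925 1.3903] [0.4709 0.0947 0.1407]
0.044 351.81 248.0 ['92', '90', '81', '82', '76', '72', '72', '44', '12', '2', '1', '2', '17', '45', '67', '82', '90', '90', '90']
[1.3884 1.3871 1.3882] [0.4714 0.0953 0.1374]
0.048 351.75 249.3 ['99', '93', '94', '98', '94', '85', '77', '40', '8', '2', '3', '3', '24', '60', '79', '86', '95', '96', '91']
[1.393  1.3934 1.3947] [0.471  0.0949 0.133 ]
0.052 351.68 250.5 ['97', '96', '101', '94', '93', '99', '75', '37', '8', '1', '2', '4', '40', '72', '87', '93', '94', '92', '94']
[1.394  1.3953 1.3962] [0.4714 0.0953 0.1294]
0.056 351.61 251.7 ['99', '97', '94', '99', '96', '95', '76', '33', '6', '0', '3', '17', '55', '83', '92', '92', '91', '91', '90']
[1.4031 1.3992 1.402 ] [0.4705 0.0943 0.1244]
0.06 351.55 252.9 ['99', '100', '97', '96', '98', '93', '71', '28', '9', '1', '5', '19', '55', '86', '89', '92', '93', '92', '92']
[1.3993 1.4005 1.4026] [0.4701 0.0938 0.1199]
0.064 351.48 254.1 ['94', '97', '95', '98', '97', '92', '72', '28', '3', '2', '4', '19', '56', '88', '93', '93', '92', '92', '90']
[1.4069 1.404  1.4069] [0.4707 0.0945 0.1167]
0.068 351.41 255.3 ['96', '95', '97', '98', '98', '94', '67', '27', '4', '2', '4', '24', '61', '85', '93', '93', '91', '94', '92']
[1.4049 1.4032 1.4038] [0.4709 0.0947 0.113 ]
```

```bash
python3 -c "
from h import *
si=cap('side')
for n,b in(('B',(.4675,.088)),('A',(.6175,-.1))):
  Z=[]
  for dx in np.arange(-.018,.019,.003):
    for dy in np.arange(-.018,.019,.003):
      if np.hypot(dx,dy)<.012: continue
      u,v=proj(si,(b[0]+dx,b[1]+dy,.072));q=at(si,u,v)
      if q is not None and abs(q[2]-.072)<.008: Z.append(q[2])
  print(n,len(Z),np.median(Z),np.mean(Z))
# shank depth same method, many samples
s=robot.state();M=R.from_rotvec(s['tool_rot']).as_matrix();p=s['position'];Q=[]
for x in np.arange(.036,.07,.001):
  u,v=proj(si,p+M@[x,0,0]);q=at(si,u-.3,v);Q.append(q[:2]-[.004,.0057])
print(np.median(Q,0),p)
"
```

```text
B 122 0.07204862451702804 0.07205596838883908
A 121 0.07231367536578226 0.07237095370312133
[0.46738829 0.08834642] [0.46636099 0.08928813 0.17532235]
```

Emit:
move_arm(
  rows=[
    {"gripper": 0,"translation": [6,-0.2,0.7],"yaw": 0},
    {"gripper": 0,"translation": [8,0,0],"yaw": 0},
    {"gripper": 0,"translation": [4,0,0],"yaw": 0},
    {"gripper": 0,"translation": [0,0,0],"yaw": 0},
    {"gripper": 0,"translation": [0,0,0],"yaw": 0},
    {"gripper": 0,"translation": [0,0,0],"yaw": 0},
  ],
)

```text
time: 16.27
position: [0.4661, 0.0884, 0.1567]
tool_rot: [0.931, 1.363, -0.931]
ft_force: [-0.2, 0.2, -1.2]
gripper_width: 0.0204
```

```bash
python3 -c "
from h import *
si=cap('side');im=cap('top')
go(.4665,.0886,.140,21.3)
crop(si,350,262,25,'pics/s13.png',14)
"
```

```text
t 16.37 pos [0.4663 0.0884 0.1571] hdg_y 21.3 width 0.0205 F [ 0.1  0.2 -1.1]
shift tool xyz mm [17.1  0.3 -0.1] tilt [ 5.e-04  0.e+00 -1.e+00]
yaw units -0.0 (do the shift first, then yaw) q6 -0.34
```

View pics/s13.png

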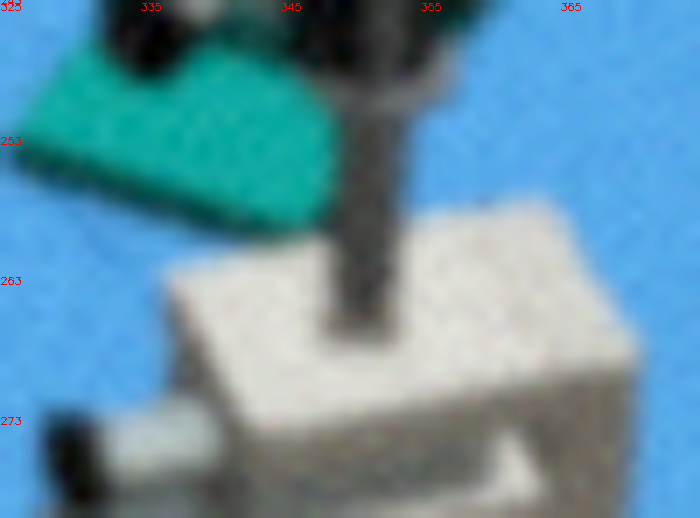

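Emit:
move_arm(
  rows=[
    {"gripper": 0,"translation": [3,0,0],"yaw": 0},
    {"gripper": 0,"translation": [3,0,0],"yaw": 0},
    {"gripper": 0,"translation": [3,0,0],"yaw": 0},
    {"gripper": 0,"translation": [2,0,0],"yaw": 0},
    {"gripper": 0,"translation": [2,0,0],"yaw": 0},
    {"gripper": 0,"translation": [0,0,0],"yaw": 0},
  ],
)

```text
time: 16.87
position: [0.4657, 0.0882, 0.1431]
tool_rot: [0.93, 1.363, -0.932]
ft_force: [-0.1, -1.1, -1.7]
gripper_width: 0.0203
```

Emit:
move_arm(
  rows=[
    {"gripper": 0,"translation": [3,0,0],"yaw": 0},
    {"gripper": 0,"translation": [3,0,0],"yaw": 0},
    {"gripper": 0,"translation": [3,0,0],"yaw": 0},
    {"gripper": 0,"translation": [3,0,0],"yaw": 0},
    {"gripper": 0,"translation": [3,0,0],"yaw": 0},
    {"gripper": 0,"translation": [0,0,0],"yaw": 0},
  ],
)

```text
time: 17.37
position: [0.4657, 0.0883, 0.1279]
tool_rot: [0.931, 1.363, -0.932]
ft_force: [-0.9, -2.5, -1.4]
gripper_width: 0.02
```

```bash
python3 -c "
from h import *
si=cap('side')
go(.4665,.0886,.097,21.3)
crop(si,350,262,30,'pics/s14.png',12)
"
```

```text
t 17.42 pos [0.4656 0.0883 0.128 ] hdg_y 21.3 width 0.0203 F [-1.1 -2.1 -1.6]
shift tool xyz mm [31.   0.9  0.1] tilt [-1.2e-03 -1.0e-04 -1.0e+00]
yaw units -0.0 (do the shift first, then yaw) q6 -0.34
```

View pics/s14.png

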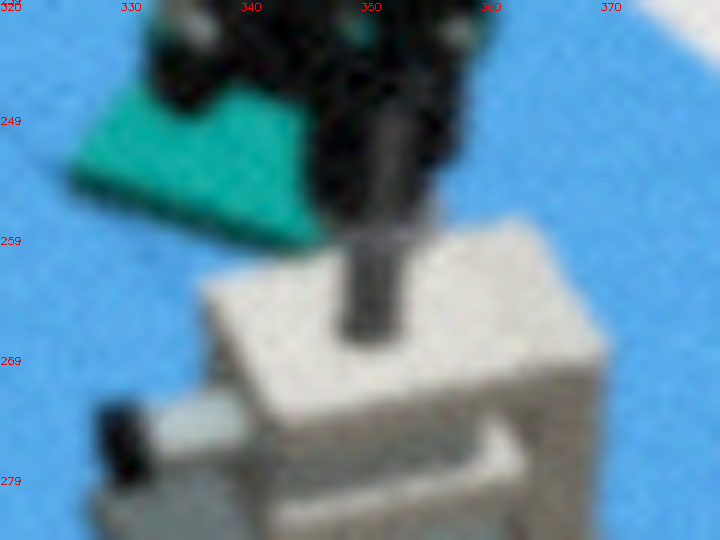

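Emit:
move_arm(
  rows=[
    {"gripper": 0,"translation": [3,0,0.5],"yaw": 0},
    {"gripper": 0,"translation": [3,0,0],"yaw": 0},
    {"gripper": 0,"translation": [3,0,0],"yaw": 0},
    {"gripper": 0,"translation": [3,0,0],"yaw": 0},
    {"gripper": 0,"translation": [3,0,0],"yaw": 0},
    {"gripper": 0,"translation": [3,0,0],"yaw": 0},
    {"gripper": 0,"translation": [0,0,0],"yaw": 0},
  ],
)

```text
time: 18.0
position: [0.4658, 0.0881, 0.1099]
tool_rot: [0.931, 1.364, -0.932]
ft_force: [-0.4, -1.3, -1.6]
gripper_width: 0.0204
```

Emit:
move_arm(
  rows=[
    {"gripper": 0,"translation": [3,0,0],"yaw": 0},
    {"gripper": 0,"translation": [3,0,0],"yaw": 0},
    {"gripper": 0,"translation": [2,0,0],"yaw": 0},
    {"gripper": 0,"translation": [2,0,0],"yaw": 0},
    {"gripper": 0,"translation": [1,0,0],"yaw": 0},
    {"gripper": 0,"translation": [1,0,0],"yaw": 0},
    {"gripper": 0,"translation": [1,0,0],"yaw": 0},
    {"gripper": 0,"translation": [0,0,0],"yaw": 0},
  ],
)

```text
time: 18.67
position: [0.4662, 0.088, 0.0976]
tool_rot: [0.931, 1.363, -0.931]
ft_force: [0.3, -1.6, -0.2]
gripper_width: 0.0204
```

Emit:
move_arm(
  rows=[
    {"gripper": 0,"translation": [0.5,0,0],"yaw": 0},
    {"gripper": 0,"translation": [0.5,0,0],"yaw": 0},
    {"gripper": 0,"translation": [0.5,0,0],"yaw": 0},
    {"gripper": 0,"translation": [0,0,0],"yaw": 0},
    {"gripper": 0,"translation": [0,0,0],"yaw": 0},
  ],
)

```text
time: 19.08
position: [0.4664, 0.0879, 0.0971]
tool_rot: [0.931, 1.363, -0.931]
ft_force: [-2.6, -1.2, 5.5]
gripper_width: 0.0204
```

Emit:
move_arm(
  rows=[
    {"gripper": 0.4,"translation": [0,0,0],"yaw": 0},
    {"gripper": 1,"translation": [0,0,0],"yaw": 0},
    {"gripper": 1,"translation": [0,0,0],"yaw": 0},
    {"gripper": 1,"translation": [0,0,0],"yaw": 0},
    {"gripper": 1,"translation": [0,0,0],"yaw": 0},
    {"gripper": 1,"translation": [-15,0,0],"yaw": 0},
    {"gripper": 1,"translation": [-30,0,0],"yaw": 0},
    {"gripper": 1,"translation": [-40,0,0],"yaw": 0},
  ],
)

```text
time: 19.75
position: [0.4637, 0.0879, 0.1785]
tool_rot: [0.928, 1.369, -0.936]
ft_force: [1.3, -0.7, -0.3]
gripper_width: 0.0854
```

Emit:
move_arm(
  rows=[
    {"gripper": 1,"translation": [-30,5,-20],"yaw": 0},
    {"gripper": 1,"translation": [0,14,-32],"yaw": 0},
    {"gripper": 1,"translation": [0,14,-35],"yaw": 0},
    {"gripper": 1,"translation": [0,14,-35],"yaw": 0},
    {"gripper": 1,"translation": [0,14,-35],"yaw": 0},
    {"gripper": 1,"translation": [0,14,-35],"yaw": 0},
    {"gripper": 1,"translation": [0,10,-20],"yaw": 0},
  ],
)

```text
time: 20.33
position: [0.4677, 0.3196, 0.2112]
tool_rot: [0.93, 1.364, -0.929]
ft_force: [-0.2, 0.3, 0.3]
gripper_width: 0.0851
```

```bash
python3 -c "
from h import *
si=cap('side');im=cap('top')
go(.451,.358,.12,21.3)
crop(si,345,262,30,'pics/s15.png',12)
crop(im,278,264,36,'pics/t3.png',8)
cv2.imwrite('pics/t4.png',np.clip(im['color']*1.5,0,255).astype('uint8'))
print('A',np.round(bore(im,(.6165,-.0995)),4),np.round(bore(si,(.617,-.0995)),4))
"
```

```text
t 20.43 pos [0.4681 0.3193 0.2111] hdg_y 21.5 width 0.0853 F [-0.5 -0.3 -0.4]
shift tool xyz mm [ 91.1  -1.7 -42.2] tilt [-3.e-04  8.e-04 -1.e+00]
yaw units 0.05 (do the shift first, then yaw) q6 0.09
A [ 0.6166 -0.1001  0.016 ] [ 0.6176 -0.1001  0.0161]
```

View pics/s15.png

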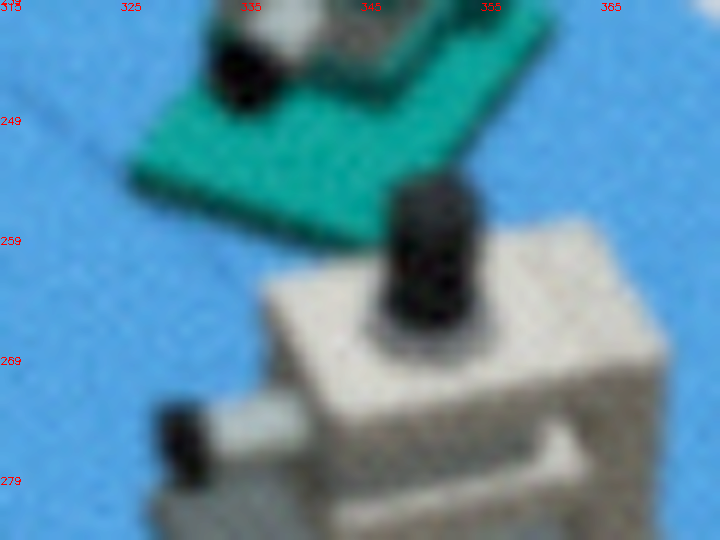

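View pics/t4.png

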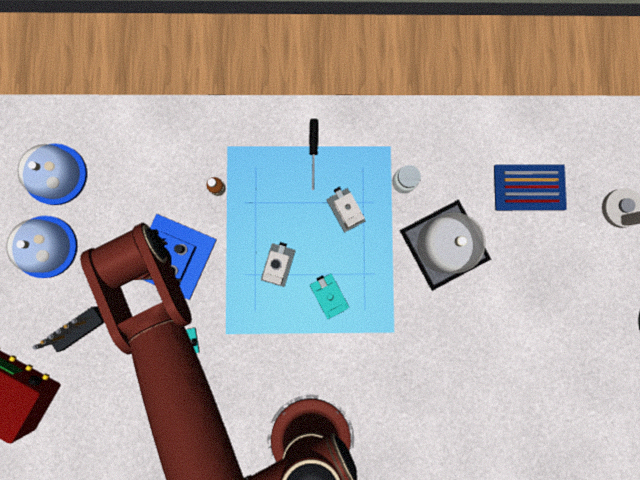

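Emit:
move_arm(
  rows=[
    {"gripper": 1,"translation": [10,-1,-20],"yaw": 0},
    {"gripper": 1,"translation": [20,-1,-20],"yaw": 0},
    {"gripper": 1,"translation": [30,0,-2],"yaw": 0},
    {"gripper": 1,"translation": [20,0,0],"yaw": 0},
    {"gripper": 1,"translation": [11,0,0],"yaw": 0},
    {"gripper": 1,"translation": [0,0,0],"yaw": 0},
    {"gripper": 1,"translation": [0,0,0],"yaw": 0},
    {"gripper": 1,"translation": [0,0,0],"yaw": 0},
  ],
)

```text
time: 21.1
position: [0.4525, 0.3548, 0.1221]
tool_rot: [0.934, 1.361, -0.93]
ft_force: [0.0, -0.0, 0.2]
gripper_width: 0.0857
```

```bash
python3 -c "
from h import *
si=cap('side')
go(.451,.358,.09,21.3)
crop(si,430,330,50,'pics/s16.png',7)
"
```

```text
t 21.15 pos [0.4527 0.355  0.1225] hdg_y 21.3 width 0.0857 F [0.3 0.  0. ]
shift tool xyz mm [32.5 -0.6 -3.4] tilt [ 0.0031  0.0017 -1.    ]
yaw units -0.01 (do the shift first, then yaw) q6 0.16
```

View pics/s16.png

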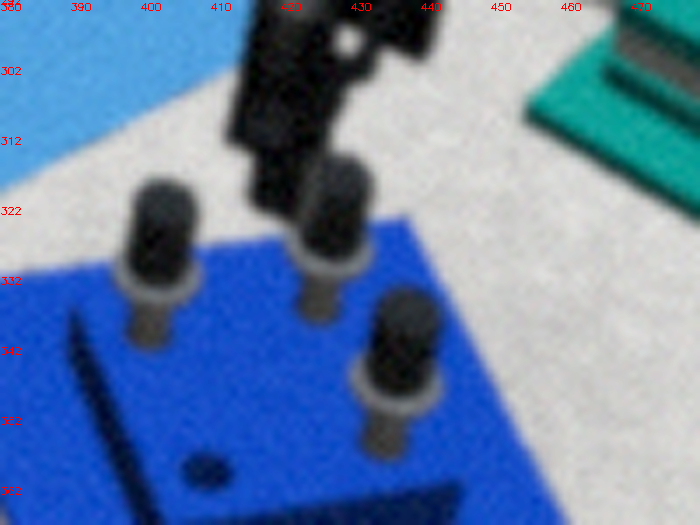

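```bash
python3 -c "
from h import *
si=cap('side')
s=robot.state();M=R.from_rotvec(s['tool_rot']).as_matrix();p=s['position']
for w in(-.045,0,.045): print(w,proj(si,p+M@[.004,w,0]),proj(si,p+M@[.017,w,0]))
print(proj(si,(.451,.358,.101)),proj(si,(.451,.358,.065)))
"
```

```text
-0.045 [436.59829451 298.51111855] [435.8312624  302.58048293]
0 [428.46358812 309.8435763 ] [427.72979178 313.93799807]
0.045 [419.92999192 321.73172736] [419.23363613 325.84882525]
[428.91020905 315.76667393] [426.92394149 326.75528788]
```

Emit:
move_arm(
  rows=[
    {"gripper": 1,"translation": [5,-0.5,-3.5],"yaw": 0},
    {"gripper": 1,"translation": [12,0,0],"yaw": 0},
    {"gripper": 1,"translation": [10,0,0],"yaw": 0},
    {"gripper": 1,"translation": [5,0,0],"yaw": 0},
    {"gripper": 1,"translation": [0,0,0],"yaw": 0},
    {"gripper": 1,"translation": [0,0,0],"yaw": 0},
    {"gripper": 1,"translation": [0,0,0],"yaw": 0},
  ],
)

```text
time: 21.78
position: [0.4497, 0.3579, 0.0883]
tool_rot: [0.931, 1.362, -0.931]
ft_force: [0.6, -0.1, 0.1]
gripper_width: 0.0851
```

```bash
python3 -c "
from h import *
go(.451,.358,.09,21.3)
si=cap('side')
crop(si,430,330,50,'pics/s17.png',7)
"
```

```text
t 21.78 pos [0.4497 0.3579 0.0883] hdg_y 21.3 width 0.0851 F [ 0.6 -0.1  0.1]
shift tool xyz mm [-1.7  1.3  0.4] tilt [-0. -0. -1.]
yaw units 0.0 (do the shift first, then yaw) q6 0.17
```

View pics/s17.png

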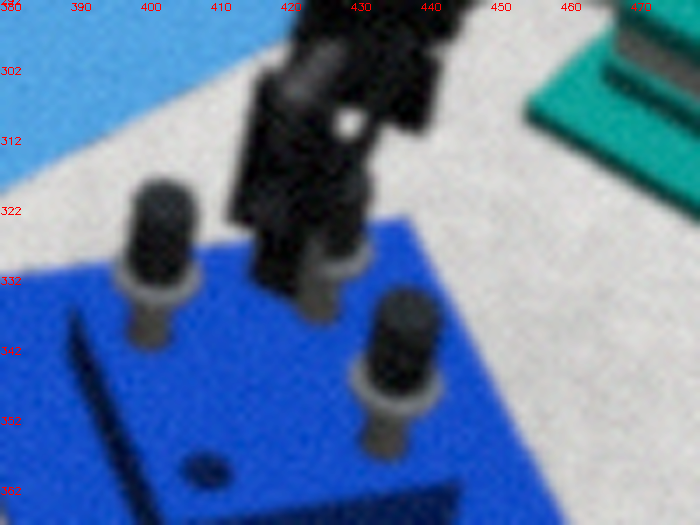

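Raise 2 mm, shift 1 mm along the jaws, and close.

Emit:
move_arm(
  rows=[
    {"gripper": 1,"translation": [-2,1,0.4],"yaw": 0},
    {"gripper": 0,"translation": [0,0,0],"yaw": 0},
    {"gripper": 0,"translation": [0,0,0],"yaw": 0},
    {"gripper": 0,"translation": [0,0,0],"yaw": 0},
    {"gripper": 0,"translation": [0,0,0],"yaw": 0},
    {"gripper": 0,"translation": [0,0,0],"yaw": 0},
    {"gripper": 0,"translation": [0,0,0],"yaw": 0},
    {"gripper": 0,"translation": [0,0,0],"yaw": 0},
  ],
  newtons=60,
)

```text
time: 22.5
position: [0.4509, 0.3579, 0.0905]
tool_rot: [0.932, 1.362, -0.931]
ft_force: [0.8, 0.2, 0.9]
gripper_width: 0.0204
```

Emit:
move_arm(
  rows=[
    {"gripper": 0,"translation": [-10,0,0],"yaw": 0},
    {"gripper": 0,"translation": [-20,0,0],"yaw": 0},
    {"gripper": 0,"translation": [-30,0,0],"yaw": 0},
    {"gripper": 0,"translation": [-35,0,0],"yaw": 0},
    {"gripper": 0,"translation": [-20,0,0],"yaw": 0},
    {"gripper": 0,"translation": [-10,0,0],"yaw": 0},
    {"gripper": 0,"translation": [0,0,0],"yaw": 0},
  ],
)

```text
time: 23.08
position: [0.4519, 0.3586, 0.219]
tool_rot: [0.935, 1.36, -0.927]
ft_force: [-0.1, -0.3, -0.7]
gripper_width: 0.0204
```

```bash
python3 -c "
from h import *
go(.617,-.100,.2,21.3)
si=cap('side');im=cap('top')
crop(si,425,300,50,'pics/s18.png',7)
print('A',np.round(bore(im,(.6165,-.0995)),4),np.round(bore(si,(.617,-.0995)),4))
"
```

```text
t 23.08 pos [0.4519 0.3586 0.219 ] hdg_y 21.3 width 0.0204 F [-0.1 -0.3 -0.7]
shift tool xyz mm [ 18.4 -12.8 487.2] tilt [ 0.0047  0.0029 -1.    ]
yaw units 0.0 (do the shift first, then yaw) q6 0.17
A [ 0.6165 -0.1001  0.0162] [ 0.6174 -0.1     0.0159]
```

View pics/s18.png

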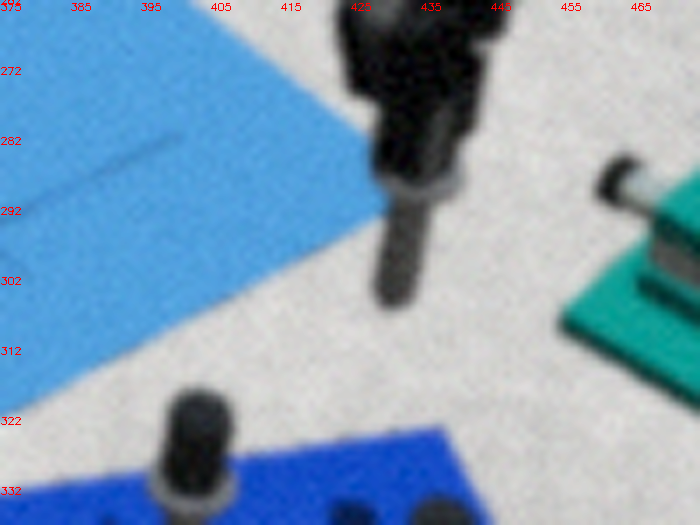

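Emit:
move_arm(
  rows=[
    {"gripper": 0,"translation": [0,-1,18],"yaw": 0},
    {"gripper": 0,"translation": [0,-1,30],"yaw": 0},
    {"gripper": 0,"translation": [0,-1,38],"yaw": 0},
    {"gripper": 0,"translation": [0,-1,38],"yaw": 0},
    {"gripper": 0,"translation": [0,-1,38],"yaw": 0},
    {"gripper": 0,"translation": [0,-1,38],"yaw": 0},
    {"gripper": 0,"translation": [0,-1,38],"yaw": 0},
    {"gripper": 0,"translation": [0,-1,38],"yaw": 0},
  ],
)

```text
time: 23.85
position: [0.5422, 0.0959, 0.2121]
tool_rot: [0.929, 1.367, -0.934]
ft_force: [-0.0, 0.9, -1.4]
gripper_width: 0.0199
```

Emit:
move_arm(
  rows=[
    {"gripper": 0,"translation": [0,-1,38],"yaw": 0},
    {"gripper": 0,"translation": [0,-1,38],"yaw": 0},
    {"gripper": 0,"translation": [0,-1,38],"yaw": 0},
    {"gripper": 0,"translation": [0,-1,38],"yaw": 0},
    {"gripper": 0,"translation": [0,-1,30],"yaw": 0},
    {"gripper": 0,"translation": [0,0,20],"yaw": 0},
    {"gripper": 0,"translation": [0,0,9],"yaw": 0},
    {"gripper": 0,"translation": [0,0,0],"yaw": 0},
  ],
)

```text
time: 24.52
position: [0.6146, -0.1019, 0.2125]
tool_rot: [0.932, 1.366, -0.935]
ft_force: [-0.0, -0.1, -0.9]
gripper_width: 0.0201
```

Emit:
move_arm(
  rows=[
    {"gripper": 0,"translation": [10,0,0],"yaw": 0},
    {"gripper": 0,"translation": [15,0,0],"yaw": 0},
    {"gripper": 0,"translation": [10,0,0],"yaw": 0},
    {"gripper": 0,"translation": [5,0,0],"yaw": 0},
    {"gripper": 0,"translation": [0,0,0],"yaw": 0},
    {"gripper": 0,"translation": [0,0,0],"yaw": 0},
    {"gripper": 0,"translation": [0,0,0],"yaw": 0},
  ],
)

```text
time: 25.1
position: [0.6158, -0.1004, 0.1758]
tool_rot: [0.931, 1.362, -0.93]
ft_force: [0.0, 1.5, -0.4]
gripper_width: 0.0201
```

```bash
cat >> h.py <<'E'
def pinoff(si,bz=None):
    s=robot.state();M=R.from_rotvec(s['tool_rot']).as_matrix();p=s['position'];Q=[];W=[];
    for x in np.arange(.04,.07,.002):
        u,v=proj(si,p+M@[x,0,0]);r=int(round(v));us=np.arange(int(u)-10,int(u)+11)
        c=si["color"][r,us].astype(float);sa=c.max(1)-c.min(1)
        g=c.max(1); m=c.max(1)
        W.append((round(u,2),r,int(u)-10,m.astype(int).tolist(),sa.astype(int).tolist()))
        q=at(si,u,v)
        if q is not None:Q.append(q[:2]-[.004,.0057])
    return np.median(Q,0)-p[:2],W
E
python3 -c "
from h import *
si=cap('side');im=cap('top')
go(.617,-.100,.157,21.3)
crop(si,264,235,40,'pics/s19.png',9)
print('A',np.round(bore(si,(.617,-.0995)),4),proj(si,(.6175,-.1,.072)))
d,W=pinoff(si);print(d)
for w in W[::3]:print(w)
"
```

```text
t 25.20 pos [ 0.616  -0.1007  0.1763] hdg_y 21.3 width 0.0204 F [ 0.   0.1 -1.1]
shift tool xyz mm [19.3  1.1 -0.3] tilt [ 1.6e-03 -5.0e-04 -1.0e+00]
yaw units 0.0 (do the shift first, then yaw) q6 -0.65
A [ 0.6176 -0.1001  0.0162] [264.27553524 249.42239122]
[-0.00104515 -0.00038207]
(np.float64(263.27), 230, 253, [71, 70, 68, 61, 43, 30, 13, 27, 35, 41, 44, 47, 73, 104, 134, 142, 145, 143, 144, 143, 140], [3, 5, 6, 6, 1, 6, 2, 2, 2, 3, 2, 1, 3, 2, 3, 2, 4, 3, 1, 2, 1])
(np.float64(263.39), 232, 253, [26, 37, 40, 27, 12, 14, 23, 41, 40, 43, 45, 46, 63, 102, 135, 146, 147, 147, 144, 145, 141], [2, 5, 4, 1, 2, 2, 1, 2, 1, 5, 2, 3, 2, 3, 2, 2, 3, 4, 1, 3, 2])
(np.float64(263.52), 234, 253, [38, 22, 16, 20, 34, 66, 101, 106, 79, 54, 45, 48, 63, 102, 139, 145, 143, 147, 148, 149, 147], [4, 3, 2, 2, 3, 2, 2, 1, 3, 2, 3, 3, 4, 2, 2, 1, 1, 9, 18, 31, 41])
(np.float64(263.64), 236, 253, [129, 118, 108, 100, 111, 137, 142, 129, 96, 59, 47, 43, 57, 96, 139, 147, 145, 147, 146, 147, 150], [3, 1, 2, 3, 1, 3, 2, 1, 2, 3, 1, 3, 5, 18, 33, 44, 56, 73, 86, 92, 94])
(np.float64(263.76), 237, 253, [142, 142, 134, 129, 137, 144, 141, 133, 99, 56, 43, 44, 54, 94, 134, 150, 148, 151, 149, 151, 152], [0, 4, 1, 2, 3, 2, 1, 3, 1, 2, 3, 3, 9, 32, 58, 74, 84, 90, 93, 95, 91])
(np.float64(263.88), 239, 253, [149, 150, 145, 146, 142, 144, 143, 134, 112, 66, 45, 44, 55, 84, 123, 138, 141, 144, 143, 143, 147], [3, 2, 2, 2, 6, 10, 22, 37, 41, 16, 3, 1, 2, 4, 14, 21, 31, 45, 58, 68, 82])
```

View pics/s19.png

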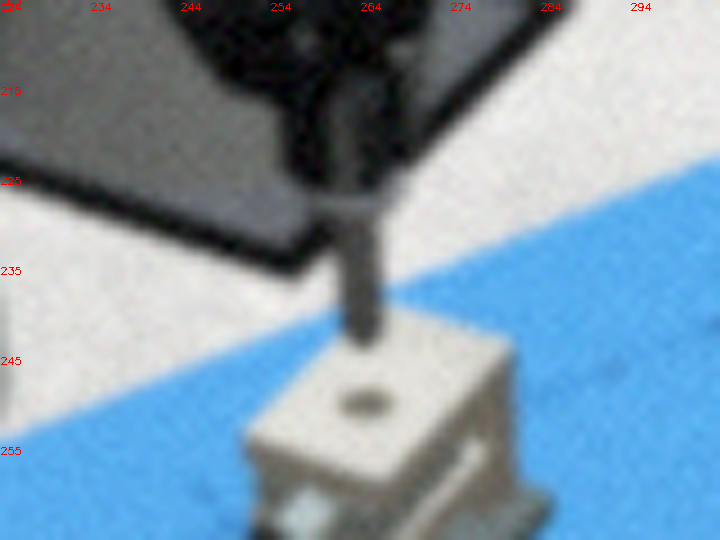

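Emit:
move_arm(
  rows=[
    {"gripper": 0,"translation": [6,1.2,-0.6],"yaw": 0},
    {"gripper": 0,"translation": [8,0,0],"yaw": 0},
    {"gripper": 0,"translation": [5,0,0],"yaw": 0},
    {"gripper": 0,"translation": [0,0,0],"yaw": 0},
    {"gripper": 0,"translation": [0,0,0],"yaw": 0},
    {"gripper": 0,"translation": [0,0,0],"yaw": 0},
  ],
)

```text
time: 25.7
position: [0.6164, -0.0997, 0.1562]
tool_rot: [0.931, 1.363, -0.931]
ft_force: [-0.7, -0.2, 0.1]
gripper_width: 0.0204
```

```bash
python3 -c "
from h import *
si=cap('side')
go(.617,-.0996,.143,21.3)
crop(si,264,245,25,'pics/s20.png',14)
"
```

```text
t 25.75 pos [ 0.6165 -0.0998  0.1565] hdg_y 21.3 width 0.0202 F [ 0.1  0.4 -1. ]
shift tool xyz mm [13.5  0.5  0. ] tilt [ 3.e-04 -1.e-04 -1.e+00]
yaw units -0.0 (do the shift first, then yaw) q6 -0.65
```

View pics/s20.png

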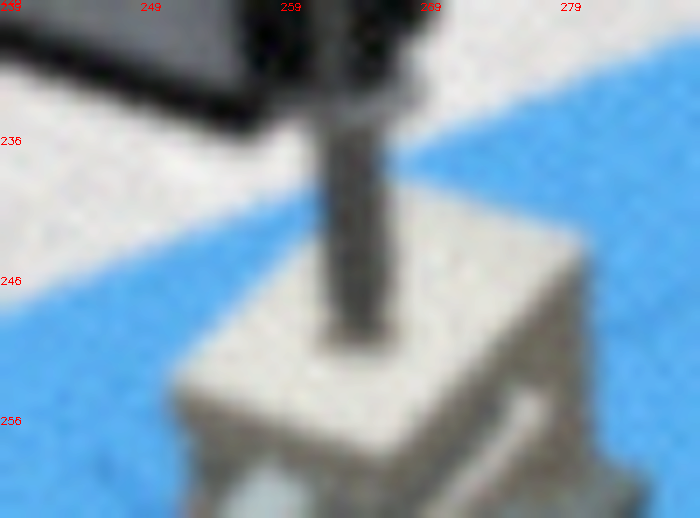

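Pin tip centred over the bore at about (264.5, 249). Descend.

Emit:
move_arm(
  rows=[
    {"gripper": 0,"translation": [3,0.4,0],"yaw": 0},
    {"gripper": 0,"translation": [3,0,0],"yaw": 0},
    {"gripper": 0,"translation": [3,0,0],"yaw": 0},
    {"gripper": 0,"translation": [2,0,0],"yaw": 0},
    {"gripper": 0,"translation": [2,0,0],"yaw": 0},
    {"gripper": 0,"translation": [0,0,0],"yaw": 0},
  ],
)

```text
time: 26.25
position: [0.6166, -0.0996, 0.1427]
tool_rot: [0.931, 1.363, -0.931]
ft_force: [0.6, -0.5, -1.0]
gripper_width: 0.0204
```

Emit:
move_arm(
  rows=[
    {"gripper": 0,"translation": [2,0,0],"yaw": 0},
    {"gripper": 0,"translation": [2,0,0],"yaw": 0},
    {"gripper": 0,"translation": [2,0,0],"yaw": 0},
    {"gripper": 0,"translation": [0,0,0],"yaw": 0},
  ],
)

```text
time: 26.58
position: [0.6167, -0.0996, 0.1368]
tool_rot: [0.931, 1.363, -0.931]
ft_force: [0.6, -1.1, 0.3]
gripper_width: 0.0199
```

Emit:
move_arm(
  rows=[
    {"gripper": 0,"translation": [3,0,0],"yaw": 0},
    {"gripper": 0,"translation": [3,0,0],"yaw": 0},
    {"gripper": 0,"translation": [3,0,0],"yaw": 0},
    {"gripper": 0,"translation": [3,0,0],"yaw": 0},
    {"gripper": 0,"translation": [3,0,0],"yaw": 0},
    {"gripper": 0,"translation": [0,0,0],"yaw": 0},
  ],
)

```text
time: 27.08
position: [0.6166, -0.0996, 0.1215]
tool_rot: [0.931, 1.363, -0.931]
ft_force: [1.1, -1.9, -1.6]
gripper_width: 0.0205
```

Emit:
move_arm(
  rows=[
    {"gripper": 0,"translation": [3,0,0],"yaw": 0},
    {"gripper": 0,"translation": [3,0,0],"yaw": 0},
    {"gripper": 0,"translation": [3,0,0],"yaw": 0},
    {"gripper": 0,"translation": [3,0,0],"yaw": 0},
    {"gripper": 0,"translation": [3,0,0],"yaw": 0},
    {"gripper": 0,"translation": [0,0,0],"yaw": 0},
  ],
)

```text
time: 27.58
position: [0.6166, -0.0996, 0.1066]
tool_rot: [0.931, 1.362, -0.931]
ft_force: [1.1, -2.4, -0.8]
gripper_width: 0.0203
```

Emit:
move_arm(
  rows=[
    {"gripper": 0,"translation": [3,0,0],"yaw": 0},
    {"gripper": 0,"translation": [2,0,0],"yaw": 0},
    {"gripper": 0,"translation": [2,0,0],"yaw": 0},
    {"gripper": 0,"translation": [1,0,0],"yaw": 0},
    {"gripper": 0,"translation": [1,0,0],"yaw": 0},
    {"gripper": 0,"translation": [0,0,0],"yaw": 0},
  ],
)

```text
time: 28.08
position: [0.6168, -0.0996, 0.0982]
tool_rot: [0.931, 1.362, -0.931]
ft_force: [1.8, -1.7, -0.7]
gripper_width: 0.0201
```

Emit:
move_arm(
  rows=[
    {"gripper": 0,"translation": [0.7,0,0],"yaw": 0},
    {"gripper": 0,"translation": [0.7,0,0],"yaw": 0},
    {"gripper": 0,"translation": [0.5,0,0],"yaw": 0},
    {"gripper": 0,"translation": [0,0,0],"yaw": 0},
    {"gripper": 0,"translation": [0,0,0],"yaw": 0},
  ],
)

```text
time: 28.5
position: [0.617, -0.0996, 0.0976]
tool_rot: [0.931, 1.362, -0.931]
ft_force: [-1.0, -1.7, 6.1]
gripper_width: 0.02
```

Emit:
move_arm(
  rows=[
    {"gripper": 0.4,"translation": [0,0,0],"yaw": 0},
    {"gripper": 1,"translation": [0,0,0],"yaw": 0},
    {"gripper": 1,"translation": [0,0,0],"yaw": 0},
    {"gripper": 1,"translation": [0,0,0],"yaw": 0},
    {"gripper": 1,"translation": [0,0,0],"yaw": 0},
    {"gripper": 1,"translation": [-15,0,0],"yaw": 0},
    {"gripper": 1,"translation": [-30,0,0],"yaw": 0},
    {"gripper": 1,"translation": [-40,0,0],"yaw": 0},
  ],
)

```text
time: 29.17
position: [0.6141, -0.0987, 0.1778]
tool_rot: [0.93, 1.371, -0.934]
ft_force: [1.2, -0.5, -0.4]
gripper_width: 0.0855
```

```bash
python3 -c "
from h import *
go(.519,-.3768,.23,64.8)
"
```

```text
t 29.17 pos [ 0.6141 -0.0987  0.1778] hdg_y 21.3 width 0.0855 F [ 1.2 -0.5 -0.4]
shift tool xyz mm [ -52.1 -190.   224.3] tilt [-0.0084  0.0026 -1.    ]
yaw units -8.7 (do the shift first, then yaw) q6 -0.65
```

Emit:
move_arm(
  rows=[
    {"gripper": 1,"translation": [-25,-10,12],"yaw": 0},
    {"gripper": 1,"translation": [-27,-24,28],"yaw": 0},
    {"gripper": 1,"translation": [0,-26,31],"yaw": 0},
    {"gripper": 1,"translation": [0,-26,31],"yaw": 0},
    {"gripper": 1,"translation": [0,-26,31],"yaw": 0},
    {"gripper": 1,"translation": [0,-26,31],"yaw": 0},
    {"gripper": 1,"translation": [0,-22,25],"yaw": 0},
    {"gripper": 1,"translation": [0,-16,19],"yaw": 0},
  ],
)

```text
time: 29.83
position: [0.5279, -0.3567, 0.2308]
tool_rot: [0.932, 1.362, -0.933]
ft_force: [0.4, 0.5, 0.1]
gripper_width: 0.0858
```

Emit:
move_arm(
  rows=[
    {"gripper": 1,"translation": [0,-10,11],"yaw": 0},
    {"gripper": 1,"translation": [0,-5,6],"yaw": 0},
    {"gripper": 1,"translation": [15,0,0],"yaw": 0},
    {"gripper": 1,"translation": [20,0,0],"yaw": 0},
    {"gripper": 1,"translation": [10,0,0],"yaw": 0},
    {"gripper": 1,"translation": [0,0,0],"yaw": 0},
    {"gripper": 1,"translation": [0,0,0],"yaw": 0},
    {"gripper": 1,"translation": [0,0,0],"yaw": 0},
  ],
)

```text
time: 30.5
position: [0.5223, -0.3748, 0.1866]
tool_rot: [0.93, 1.362, -0.93]
ft_force: [0.5, -1.3, 0.7]
gripper_width: 0.0857
```

```bash
python3 -c "
from h import *
si=cap('side');im=cap('top')
go(.519,-.3768,.14,21.3)
crop(si,260,230,70,'pics/s21.png',5)
crop(im,310,235,60,'pics/t5.png',6)
s=robot.state();M=R.from_rotvec(s['tool_rot']).as_matrix();p=s['position']
for w in(-.045,0,.045): print(w,proj(si,p+M@[.004,w,0]))
print('knob',proj(si,(.519,-.3768,.153)))
for n,b in (('A',(.617,-.0996)),('B',(.466,.088))):
  for d in((0,0,.108),(0,0,.076)): print(n,proj(im,np.array([*b,0])+d),proj(si,np.array([*b,0])+d))
"
```

```text
t 30.60 pos [ 0.5224 -0.3755  0.1875] hdg_y 21.3 width 0.0852 F [-0.1 -0.6  0.1]
shift tool xyz mm [47.5 -3.7 -0.1] tilt [ 0.0017 -0.0015 -1.    ]
yaw units 0.01 (do the shift first, then yaw) q6 -1.11
-0.045 [252.02907845 156.35767769]
0 [242.5676279 162.3855561]
0.045 [232.75848103 168.6349514 ]
knob [244.14945226 170.72182319]
A [348.39733186 204.04620363] [263.76919367 238.91126522]
A [347.39936844 205.89076336] [264.42790165 248.27857042]
B [274.86779046 263.42024763] [351.23187603 254.8018044 ]
B [275.78049027 263.73554575] [350.72343601 264.29984701]
```

View pics/s21.png

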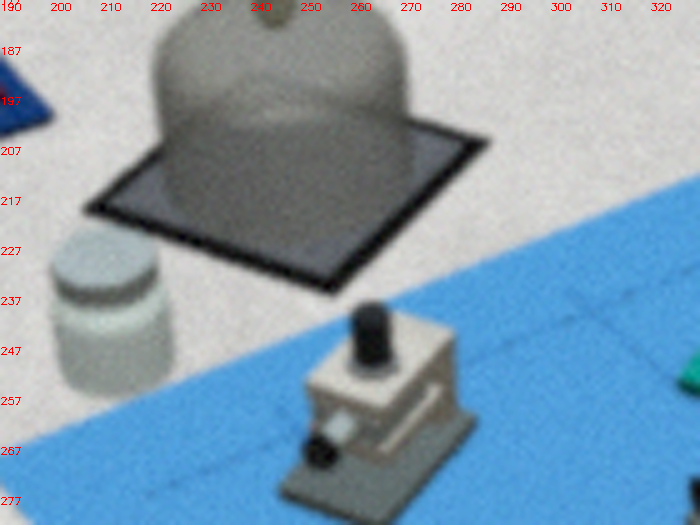

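View pics/t5.png

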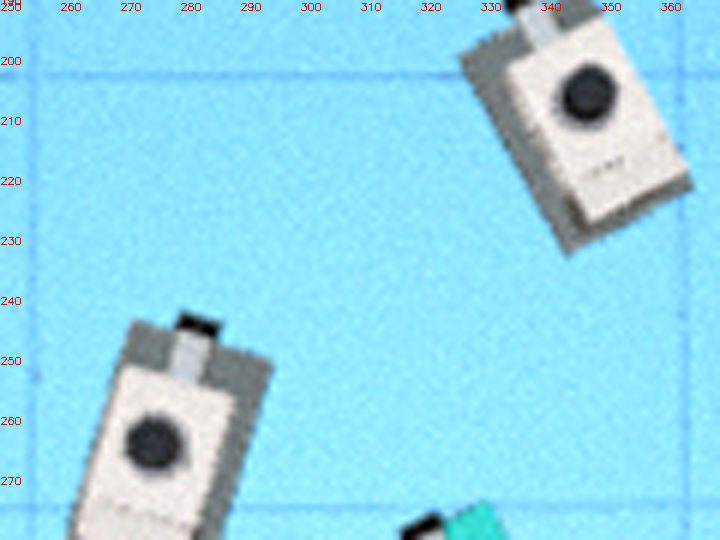

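Emit:
move_arm(
  rows=[
    {"gripper": 1,"translation": [5,-3,0],"yaw": 0},
    {"gripper": 1,"translation": [15,-0.5,0],"yaw": 0},
    {"gripper": 1,"translation": [15,0,0],"yaw": 0},
    {"gripper": 1,"translation": [8,0,0],"yaw": 0},
    {"gripper": 1,"translation": [3,0,0],"yaw": 0},
    {"gripper": 1,"translation": [0,0,0],"yaw": 0},
    {"gripper": 1,"translation": [0,0,0],"yaw": 0},
  ],
)

```text
time: 31.18
position: [0.5182, -0.3767, 0.1395]
tool_rot: [0.931, 1.363, -0.931]
ft_force: [-0.0, -0.2, 1.1]
gripper_width: 0.0852
```

```bash
python3 -c "
from h import *
go(.519,-.3768,.14,21.3)
si=cap('side')
crop(si,243,180,40,'pics/s22.png',9)
"
```

```text
t 31.18 pos [ 0.5182 -0.3767  0.1395] hdg_y 21.3 width 0.0852 F [-0.  -0.2  1.1]
shift tool xyz mm [-0.5  0.7  0.4] tilt [-6.e-04  5.e-04 -1.e+00]
yaw units -0.0 (do the shift first, then yaw) q6 -1.12
```

View pics/s22.png

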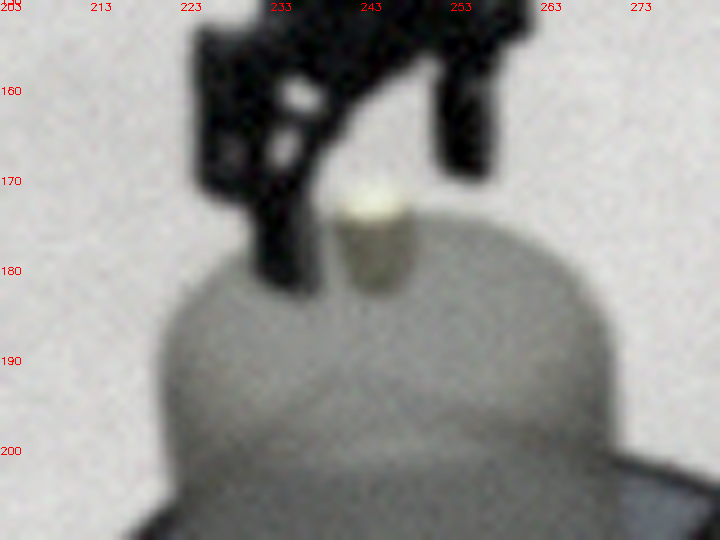

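Emit:
move_arm(
  rows=[
    {"gripper": 0,"translation": [0,0,0],"yaw": 0},
    {"gripper": 0,"translation": [0,0,0],"yaw": 0},
    {"gripper": 0,"translation": [0,0,0],"yaw": 0},
    {"gripper": 0,"translation": [0,0,0],"yaw": 0},
    {"gripper": 0,"translation": [0,0,0],"yaw": 0},
    {"gripper": 0,"translation": [0,0,0],"yaw": 0},
    {"gripper": 0,"translation": [0,0,0],"yaw": 0},
    {"gripper": 0,"translation": [-5,0,0],"yaw": 0},
  ],
  newtons=50,
)

```text
time: 31.9
position: [0.5176, -0.376, 0.1435]
tool_rot: [0.932, 1.365, -0.931]
ft_force: [-0.0, 0.3, -3.3]
gripper_width: 0.0245
```

Emit:
move_arm(
  rows=[
    {"gripper": 0,"translation": [-10,0,0],"yaw": 0},
    {"gripper": 0,"translation": [-20,0,0],"yaw": 0},
    {"gripper": 0,"translation": [-30,0,0],"yaw": 0},
    {"gripper": 0,"translation": [-35,0,0],"yaw": 0},
    {"gripper": 0,"translation": [-30,0,0],"yaw": 0},
    {"gripper": 0,"translation": [-15,0,0],"yaw": 0},
    {"gripper": 0,"translation": [-5,0,0],"yaw": 0},
    {"gripper": 0,"translation": [0,0,0],"yaw": 0},
  ],
)

```text
time: 32.57
position: [0.5186, -0.377, 0.2913]
tool_rot: [0.931, 1.36, -0.931]
ft_force: [-0.4, 0.3, -3.5]
gripper_width: 0.0245
```

```bash
python3 -c "
from h import *
go(.4905,.373,.29,21.3)
si=cap('side')
crop(si,243,160,60,'pics/s23.png',6)
im=cap('top')
# precise tray corners -> centre
hsv=cv2.cvtColor(im['color'],cv2.COLOR_BGR2HSV)
m=cv2.inRange(hsv,(105,180,60),(125,255,255));m[:, :100]=0;m[:,225:]=0;m[:200]=0;m[310:]=0
m=cv2.morphologyEx(m,cv2.MORPH_CLOSE,np.ones((15,15)))
c=max(cv2.findContours(m,cv2.RETR_EXTERNAL,cv2.CHAIN_APPROX_NONE)[0],key=cv2.contourArea)
P=np.array([onplane(im,u,v,.01)[:2] for u,v in c[:,0]]).astype('float32')
print(cv2.minAreaRect(P*1000))
"
```

```text
t 32.57 pos [ 0.5186 -0.377   0.2913] hdg_y 21.3 width 0.0245 F [-0.4  0.3 -3.5]
shift tool xyz mm [ 1.000e-01  2.463e+02 -7.090e+02] tilt [ 0.0015 -0.0015 -1.    ]
yaw units -0.0 (do the shift first, then yaw) q6 -1.12
((489.37713623046875, 373.9541015625), (177.14303588867188, 175.90000915527344), 66.6563949584961)
```

View pics/s23.png

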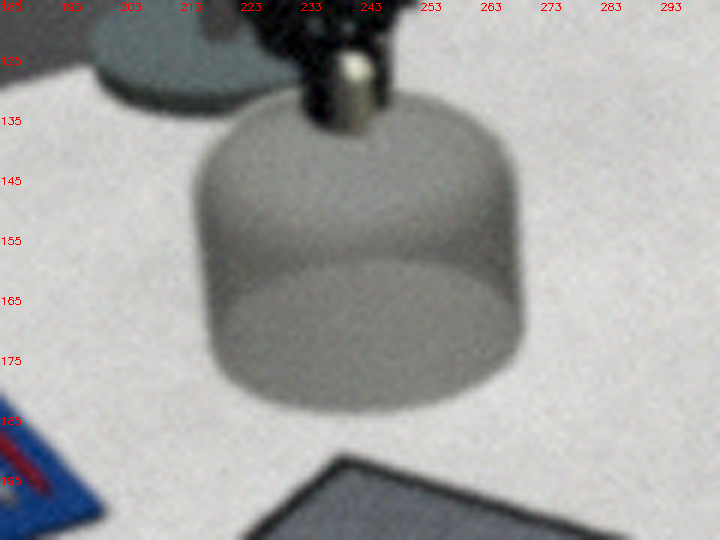

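Emit:
move_arm(
  rows=[
    {"gripper": 0,"translation": [0,4,-11],"yaw": 0},
    {"gripper": 0,"translation": [0,8,-22],"yaw": 0},
    {"gripper": 0,"translation": [0,10,-30],"yaw": 0},
    {"gripper": 0,"translation": [0,11,-32],"yaw": 0},
    {"gripper": 0,"translation": [0,11,-32],"yaw": 0},
    {"gripper": 0,"translation": [0,11,-32],"yaw": 0},
    {"gripper": 0,"translation": [0,11,-32],"yaw": 0},
    {"gripper": 0,"translation": [0,11,-32],"yaw": 0},
  ],
)

```text
time: 33.33
position: [0.5076, -0.1384, 0.2874]
tool_rot: [0.931, 1.367, -0.932]
ft_force: [1.2, -0.4, -2.7]
gripper_width: 0.0243
```

Emit:
move_arm(
  rows=[
    {"gripper": 0,"translation": [0,11,-32],"yaw": 0},
    {"gripper": 0,"translation": [0,11,-32],"yaw": 0},
    {"gripper": 0,"translation": [0,11,-32],"yaw": 0},
    {"gripper": 0,"translation": [0,11,-32],"yaw": 0},
    {"gripper": 0,"translation": [0,11,-32],"yaw": 0},
    {"gripper": 0,"translation": [0,11,-32],"yaw": 0},
    {"gripper": 0,"translation": [0,11,-32],"yaw": 0},
    {"gripper": 0,"translation": [0,11,-32],"yaw": 0},
  ],
)

```text
time: 34.0
position: [0.4962, 0.1316, 0.2876]
tool_rot: [0.929, 1.366, -0.933]
ft_force: [0.4, 0.1, -3.9]
gripper_width: 0.0247
```

```bash
python3 -c "
from h import *
go(.4902,.3735,.29,21.3)"
```

```text
t 34.00 pos [0.4962 0.1316 0.2876] hdg_y 21.3 width 0.0247 F [ 0.4  0.1 -3.9]
shift tool xyz mm [  -2.4   82.4 -227.6] tilt [-3.8e-03 -1.0e-04 -1.0e+00]
yaw units 0.0 (do the shift first, then yaw) q6 -0.26
```

Emit:
move_arm(
  rows=[
    {"gripper": 0,"translation": [0,12,-32],"yaw": 0},
    {"gripper": 0,"translation": [0,12,-32],"yaw": 0},
    {"gripper": 0,"translation": [0,12,-32],"yaw": 0},
    {"gripper": 0,"translation": [0,12,-32],"yaw": 0},
    {"gripper": 0,"translation": [0,12,-32],"yaw": 0},
    {"gripper": 0,"translation": [0,10,-30],"yaw": 0},
    {"gripper": 0,"translation": [0,7,-20],"yaw": 0},
    {"gripper": 0,"translation": [0,4,-12],"yaw": 0},
  ],
)

```text
time: 34.67
position: [0.4908, 0.368, 0.2872]
tool_rot: [0.926, 1.366, -0.932]
ft_force: [-0.5, -0.2, -2.8]
gripper_width: 0.0244
```

Emit:
move_arm(
  rows=[
    {"gripper": 0,"translation": [0,1,-4],"yaw": 0},
    {"gripper": 0,"translation": [0,0,0],"yaw": 0},
    {"gripper": 0,"translation": [0,0,0],"yaw": 0},
    {"gripper": 0,"translation": [0,0,0],"yaw": 0},
    {"gripper": 0,"translation": [0,0,0],"yaw": 0},
  ],
)

```text
time: 35.08
position: [0.4927, 0.3687, 0.2901]
tool_rot: [0.932, 1.362, -0.932]
ft_force: [-0.1, 0.5, -3.5]
gripper_width: 0.0242
```

```bash
python3 -c "
from h import *
go(.4902,.3735,.15,21.3)
si=cap('side')
crop(si,425,300,65,'pics/s24.png',6)"
```

```text
t 35.08 pos [0.4927 0.3687 0.2901] hdg_y 21.2 width 0.0242 F [-0.1  0.5 -3.5]
shift tool xyz mm [140.1  -0.6  -5.4] tilt [ 1.e-04 -2.e-04 -1.e+00]
yaw units -0.02 (do the shift first, then yaw) q6 0.15
```

View pics/s24.png

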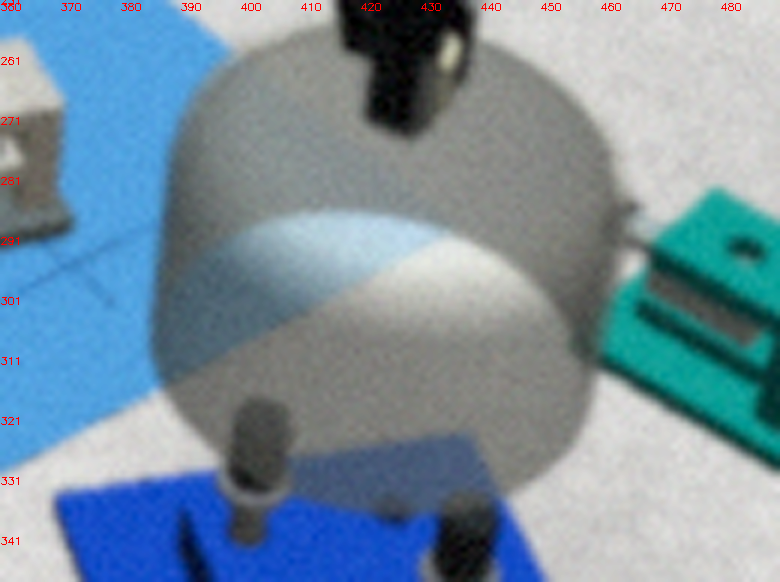

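Emit:
move_arm(
  rows=[
    {"gripper": 0,"translation": [0,-0.5,-5],"yaw": 0},
    {"gripper": 0,"translation": [15,0,0],"yaw": 0},
    {"gripper": 0,"translation": [25,0,0],"yaw": 0},
    {"gripper": 0,"translation": [30,0,0],"yaw": 0},
    {"gripper": 0,"translation": [20,0,0],"yaw": 0},
    {"gripper": 0,"translation": [10,0,0],"yaw": 0},
    {"gripper": 0,"translation": [0,0,0],"yaw": 0},
    {"gripper": 0,"translation": [0,0,0],"yaw": 0},
  ],
)

```text
time: 35.8
position: [0.49, 0.3742, 0.1896]
tool_rot: [0.931, 1.363, -0.932]
ft_force: [0.6, -0.1, -2.8]
gripper_width: 0.0244
```

```bash
python3 -c "
from h import *
go(.4902,.3735,.15,21.3)
si=cap('side')
crop(si,425,325,65,'pics/s25.png',6)
s=robot.state();M=R.from_rotvec(s['tool_rot']).as_matrix();p=s['position']
for x in(-.011,.026,.06,.1,.1355): print(x,proj(si,p+M@[x,0,0]))
th=np.linspace(0,6.28,13)
c=p+M@[.1355,0,0]
print(c,[proj(si,c+.08*np.array([np.cos(t),np.sin(t),0])).round(1).tolist() for t in th])
"
```

```text
t 35.80 pos [0.49   0.3742 0.1896] hdg_y 21.3 width 0.0244 F [ 0.6 -0.1 -2.8]
shift tool xyz mm [39.6 -0.   0.8] tilt [-7.e-04 -4.e-04 -1.e+00]
yaw units -0.0 (do the shift first, then yaw) q6 0.16
-0.011 [427.01684919 294.14958366]
0.026 [424.84686322 306.73841755]
0.06 [422.9244919  317.89075386]
0.1 [420.74591868 330.52940542]
0.1355 [418.88361232 341.33328425]
[0.49094993 0.37484062 0.05575146] [[392.4, 356.9], [408.3, 366.4], [427.5, 369.0], [444.3, 364.0], [453.6, 352.8], [453.2, 339.2], [443.9, 326.7], [428.6, 318.5], [411.1, 316.3], [395.6, 320.5], [385.7, 330.3], [384.3, 343.5], [392.3, 356.8]]
```

View pics/s25.png

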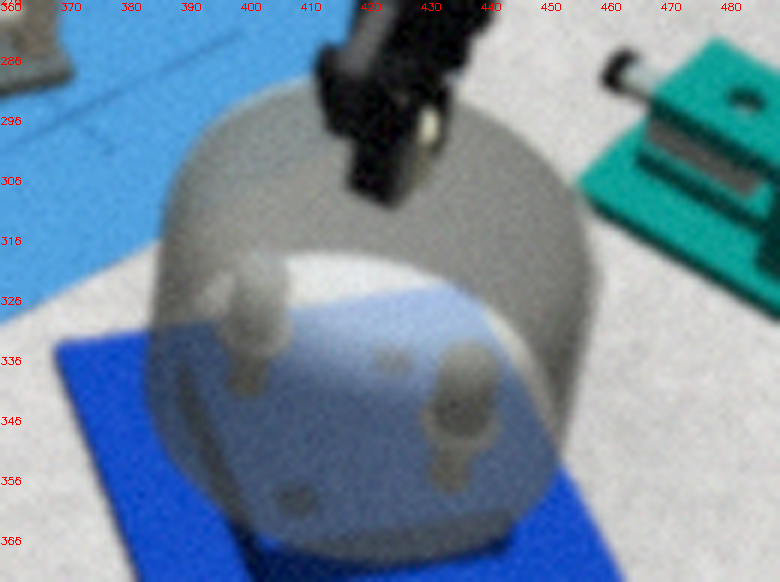

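Emit:
move_arm(
  rows=[
    {"gripper": 0,"translation": [5,0,1.5],"yaw": 0},
    {"gripper": 0,"translation": [6,0,0],"yaw": 0},
    {"gripper": 0,"translation": [5,0,0],"yaw": 0},
    {"gripper": 0,"translation": [4,0,0],"yaw": 0},
    {"gripper": 0,"translation": [3,0,0],"yaw": 0},
    {"gripper": 0,"translation": [0,0,0],"yaw": 0},
    {"gripper": 0,"translation": [0,0,0],"yaw": 0},
  ],
)

```text
time: 36.43
position: [0.4905, 0.3728, 0.1666]
tool_rot: [0.931, 1.363, -0.932]
ft_force: [0.4, 0.6, -3.6]
gripper_width: 0.0246
```

```bash
python3 -c "
from h import *
go(.4902,.3735,.1455,21.3)
si=cap('side')
crop(si,420,340,55,'pics/s26.png',7)
"
```

```text
t 36.43 pos [0.4905 0.3728 0.1666] hdg_y 21.3 width 0.0246 F [ 0.4  0.6 -3.6]
shift tool xyz mm [21.1  0.  -0.7] tilt [-6.e-04 -4.e-04 -1.e+00]
yaw units 0.0 (do the shift first, then yaw) q6 0.16
```

View pics/s26.png

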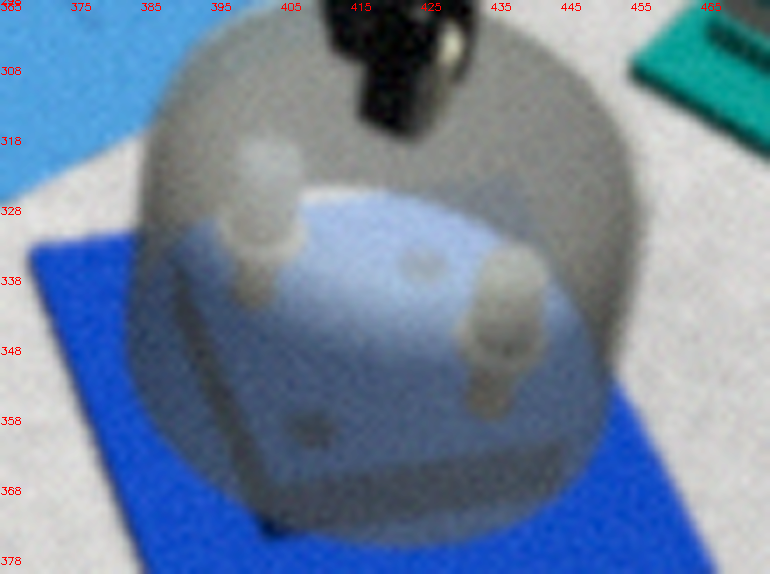

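Emit:
move_arm(
  rows=[
    {"gripper": 0,"translation": [4,0,0],"yaw": 0},
    {"gripper": 0,"translation": [4,0,0],"yaw": 0},
    {"gripper": 0,"translation": [4,0,0],"yaw": 0},
    {"gripper": 0,"translation": [3,0,0],"yaw": 0},
    {"gripper": 0,"translation": [2,0,0],"yaw": 0},
    {"gripper": 0,"translation": [1,0,0],"yaw": 0},
    {"gripper": 0,"translation": [0,0,0],"yaw": 0},
  ],
)

```text
time: 37.07
position: [0.4904, 0.3728, 0.1486]
tool_rot: [0.931, 1.363, -0.932]
ft_force: [-0.6, -0.0, -3.3]
gripper_width: 0.0245
```

Emit:
move_arm(
  rows=[
    {"gripper": 0,"translation": [1,0,0],"yaw": 0},
    {"gripper": 0,"translation": [1,0,0],"yaw": 0},
    {"gripper": 0,"translation": [0.7,0,0],"yaw": 0},
    {"gripper": 0,"translation": [0.5,0,0],"yaw": 0},
    {"gripper": 0,"translation": [0.5,0,0],"yaw": 0},
    {"gripper": 0,"translation": [0,0,0],"yaw": 0},
    {"gripper": 0,"translation": [0,0,0],"yaw": 0},
  ],
)

```text
time: 37.65
position: [0.491, 0.3731, 0.1464]
tool_rot: [0.932, 1.362, -0.93]
ft_force: [-1.2, -0.8, 3.9]
gripper_width: 0.0247
```

Emit:
move_arm(
  rows=[
    {"gripper": 0.5,"translation": [0,0,0],"yaw": 0},
    {"gripper": 1,"translation": [0,0,0],"yaw": 0},
    {"gripper": 1,"translation": [0,0,0],"yaw": 0},
    {"gripper": 1,"translation": [0,0,0],"yaw": 0},
    {"gripper": 1,"translation": [0,0,0],"yaw": 0},
    {"gripper": 1,"translation": [0,0,0],"yaw": 0},
    {"gripper": 1,"translation": [-10,0,0],"yaw": 0},
    {"gripper": 1,"translation": [-20,0,0],"yaw": 0},
  ],
)

```text
time: 38.32
position: [0.489, 0.3719, 0.1728]
tool_rot: [0.927, 1.365, -0.936]
ft_force: [-0.6, -0.0, -0.5]
gripper_width: 0.0851
```

Emit:
move_arm(
  rows=[
    {"gripper": 1,"translation": [-30,0,0],"yaw": 0},
    {"gripper": 1,"translation": [-40,0,0],"yaw": 0},
    {"gripper": 1,"translation": [-30,-20,-10],"yaw": 0},
    {"gripper": 1,"translation": [0,-35,-15],"yaw": 0},
    {"gripper": 1,"translation": [0,-35,-15],"yaw": 0},
    {"gripper": 1,"translation": [0,-30,-15],"yaw": 0},
    {"gripper": 1,"translation": [0,0,-30],"yaw": 0},
    {"gripper": 1,"translation": [0,0,-30],"yaw": 0},
  ],
)

```text
time: 38.98
position: [0.3352, 0.4363, 0.2763]
tool_rot: [0.933, 1.362, -0.93]
ft_force: [0.7, 0.7, 0.1]
gripper_width: 0.0855
```

Emit:
move_arm(
  rows=[
    {"gripper": 1,"translation": [0,0,-30],"yaw": 0},
    {"gripper": 1,"translation": [0,0,-30],"yaw": 0},
    {"gripper": 1,"translation": [0,0,-15],"yaw": 0},
    {"gripper": 1,"translation": [0,0,0],"yaw": 0},
    {"gripper": 1,"translation": [0,0,0],"yaw": 0},
  ],
)

```text
time: 39.4
position: [0.3097, 0.5064, 0.2756]
tool_rot: [0.93, 1.362, -0.93]
ft_force: [0.1, 0.1, 0.1]
gripper_width: 0.0853
```

```bash
python3 -c "
from h import *
si=cap('side');im=cap('top')
print(robot.state()['position'],robot.state()['time'])
crop(si,420,340,55,'pics/s27.png',7)
cv2.imwrite('pics/t6.png',np.clip(im['color']*1.5,0,255).astype('uint8'))
crop(im,310,235,60,'pics/t7.png',6)
crop(si,310,262,70,'pics/s28.png',5)
"
```

```text
[0.3103372  0.50555811 0.27550081] 39.5
```

View pics/s27.png

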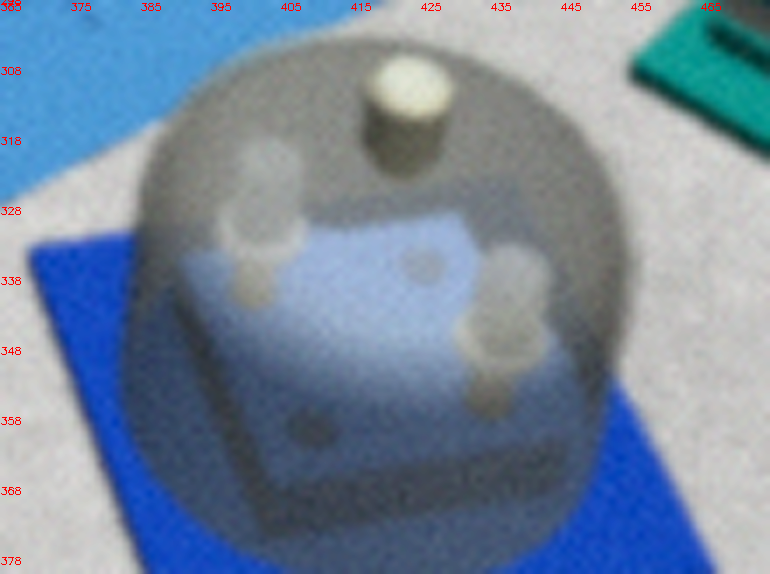

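View pics/t6.png

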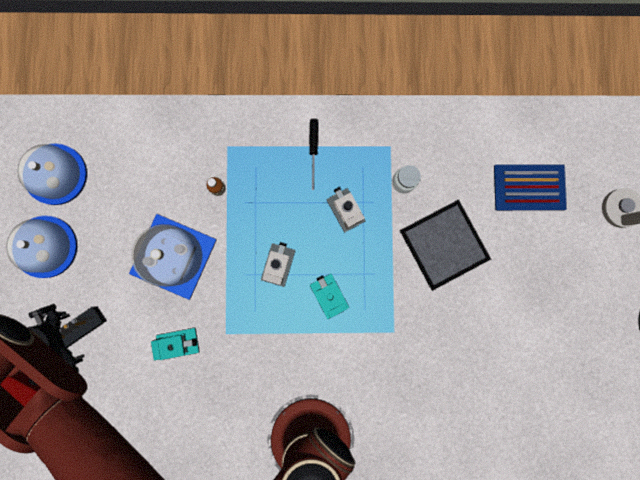

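View pics/s28.png

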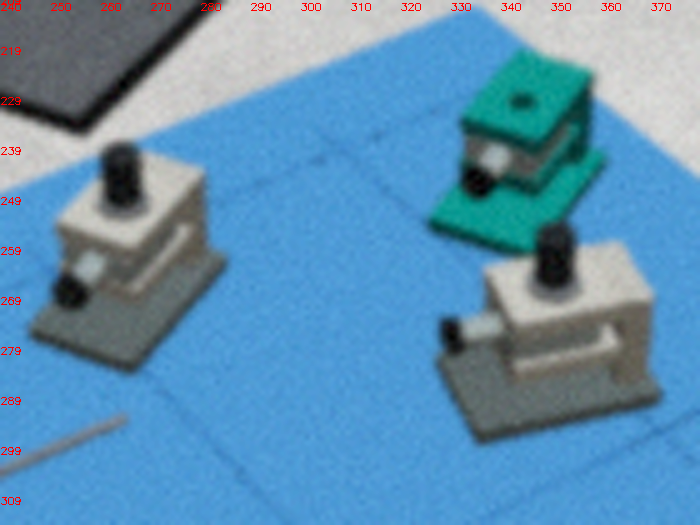

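```bash
python3 -c "
from h import *
si=cap('side');im=cap('top')
for n,b,z in (('A',(.617,-.0996),.108),('B',(.466,.088),.108),('knob',(.4905,.3735),.159)):
  for I in(im,si):
    u,v=proj(I,(*b,z));print(n,np.round([u,v],1),np.round(at(I,u,v),4))
# knob cluster
for I,(u,v,r) in ((im,(155,254,8)),(si,(423,312,9))):
    P=[at(I,a,b) for a in range(u-r,u+r+1) for b in range(v-r,v+r+1)]
    P=np.array([p for p in P if p is not None and p[2]>.15]);print(len(P),P.mean(0),np.median(P[:,2]))
# flange top heights around the pin grip
for b in((.617,-.0996),(.466,.088)):
    Z=[]
    for t in np.linspace(0,6.28,24):
        u,v=proj(si,(b[0]+.013*np.cos(t),b[1]+.013*np.sin(t),.076));q=at(si,u,v);Z.append(q[2])
    print(np.round(sorted(Z),4))
crop(im,172,257,50,'pics/t8.png',8)
"
```

```text
A [348.4 204. ] [ 0.6172 -0.0997  0.1069]
A [263.8 238.9] [ 0.6178 -0.0982  0.1092]
B [274.9 263.4] [0.466  0.0879 0.1087]
B [351.2 254.8] [0.4666 0.0888 0.1088]
knob [154.6 253.3] [0.4906 0.3742 0.1568]
knob [424.2 308.4] [0.4884 0.3717 0.1564]
94 [0.49039268 0.37101981 0.15691897] 0.15731992190555766
96 [0.49369954 0.37512839 0.15575035] 0.15663590233923025
[0.0753 0.0758 0.0758 0.0759 0.076  0.076  0.0762 0.0763 0.0764 0.0764
 0.0766 0.0774 0.0776 0.0789 0.0791 0.0793 0.0793 0.0853 0.088  0.0899
 0.0914 0.0935 0.0936 0.0945]
[0.0745 0.0746 0.0747 0.0748 0.0751 0.0753 0.0754 0.0757 0.0758 0.0759
 0.0763 0.0766 0.0767 0.0772 0.0772 0.0773 0.0789 0.0873 0.09   0.09
 0.0926 0.0943 0.0954 0.0956]
```

View pics/t8.png

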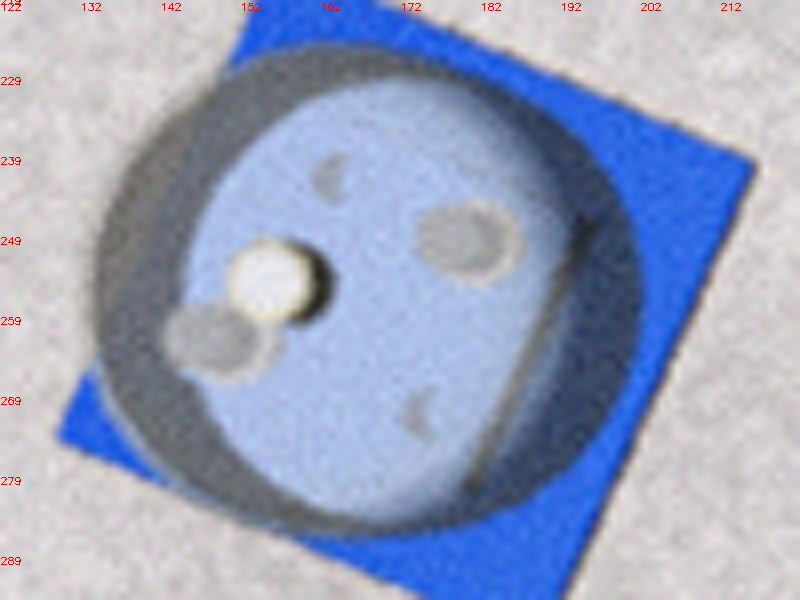

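```bash
python3 -c "
from h import *
print(robot.sign_off())"
```

```text
the job is handed in; nothing more can be done
None
```

The job is done and handed in at about 39.5 s of robot time; the hand-in reports no verdict. I moved the dust cover to the rubber pad and pinned both white knuckles, the only two on the bench. I left the two spare pins standing in the rack and put the cover back over it. The turquoise look-alikes were not touched.

Last checks before handing in:
- **Pins:** both heads' tops read 107–109 mm above the bench (108 mm when fully home). The flange tops read about 76 mm, so both pins are seated.
- **Knuckles:** both stand level in the last picture. Neither shifted in the pictures I took.
- **Cover:** it stands flat on the tray. The knob is at the same height as at the start, within about 1 mm, and within about 2 mm of its starting position. The two cameras differ by about 4 mm on the knob's position, as they did at the start. By force, the rim touched down about 1 mm higher than calculated.
- **Bystanders:** the bottle, jar and screwdriver look unmoved.
- **Arm:** it was clear of everything.

No check failed.

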